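# Shake test: find the rattling power module and show it to the scanner

### The arm

A 6-joint arm with a two-finger parallel gripper is mounted at the origin on the work surface. World frame = base frame: x ahead of the robot, y to its left, z up, the work surface at z = 0. Lengths are in m, angles in rad, forces in N, time in s.
With the tool pointing down it reaches from about 0.425 to 0.95 m from the base axis. Payload 3.5 kg.
Tool frame: the origin (TCP) lies on the centre line of the jaws, within the pads' length; the fingertips stand 14 mm ahead of it and the grasp point (between the pads) lies 5 mm behind it (ctrl.finger_overhang is the distance from the TCP to the fingertips, in m); z points along the fingers, y is the line along which they close (so a half turn about z gives the same grasp; the last joint's range is limited). The gripper opens to 85 mm and grips with 20 to 120 N. Pads are 22 mm wide; open, the fingers measure 114 mm over their backs; the gripper's body (76 mm by 85 mm) begins 54 mm behind the grasp point. The pads swing forward as they close: fully open they stand 13 mm farther back than shut.
Start: joints at [1.101, 0.286, 1.577, -0, 1.279, -0.15], TCP at [0.212, 0.641, 0.211] pointing down, gripper open.
Joint ranges: [-2.77, 2.77], [-0.9, 2.22], [0.21, 2.48], [-1.53, 4.67], [0.24, 2.81], [-2.84, 2.84]. Speed limits (rad/s): [2.79, 2.79, 3.14, 3.14, 3.14, 3.14].

### API

Orientations are given as a unit quaternion [x, y, z, w].
In Python, from plant import ctrl gives the robot as it stands.
- The arm moves only by the tool send_rows, never from a script. Its argument "moves" is text: rows parted by semicolons, each of 7 numbers parted by spaces: the turn, a rotation vector about the tool's x, y, z in units of 360 degrees (1.0 is 360 degrees), then the shift along the tool's x, y, z in units of 20 cm (1.0 is 20 cm), then the gripper's target within -1 to 1 (fully open at 1, half-way at 0, shut at -1). A call has 1 to 12 rows; each row is the pose to reach, as a shift and turn from the pose commanded when the call began, along the tool's axes at that moment, turning the shorter way round; what a row does not reach only later rows make up. A row lasts 1/8 s, in which the tool goes at most 62.5 mm and 10.7 degrees, less where a joint would pass 70% of its speed; a pose out of reach is approached as far as the arm can. A call with a number of a shift or a turn outside -1 to 1 is refused whole. A call with a gripper value outside its range is refused whole. The fingers move at their own pace and stop on an object; "newtons" is the grip in N (left out, the last holds). Time passes only in rows, so rows that repeat a pose let the fingers close. It gives the time, the measured TCP pose, the force, the opening and the grip force at its end, in the units of the state.
- ctrl.get_state(): the state, without advancing time (a new reading comes with each control period).
- ctrl.read_camera(name): name is "scene" or "top"; returns a dict with "image" (400x640x3 uint8, red, green, blue), "fovy" (degrees; the focal length in pixels is half the picture's height over the tangent of half this angle, whatever the lens; pixels are square), "cx", "cy" (the principal point, pixels), "extrinsics" (4x4, takes a point from camera to world coordinates). Camera axes: x right, y up, looking along -z (the intrinsics and any distortion apply to the point x, -y, -z); pixel columns grow to the right and rows downward; lengths in m; the calibration is good to about 2 mm. A picture is of the moment at which its call begins. There is no depth.
- ctrl.sign_off(): hands the job in; it is judged then, once.
The state is a dict: "time": time; "qpos": joint angles; "dq": joint speeds; "joint_efforts": joint torques, N m; "eef_pos": TCP position; "tcp_rot": TCP orientation; "contact_force": force on the tool from outside, world axes, zero at the start; "wrist_torque": the same for the moment, N m; "opening": opening from 0.0 (shut) to 1.0 (fully open); "finger_force": force on a finger pad.
Only numpy, scipy, OpenCV 4.12 (cv2) and the standard library are available. Lean on these libraries where they do the work, as an engineer would, in place of code of your own. Each camera call takes 0.05 s, during which the arm holds its last target. There are 200 camera calls.

### The job

Open the lid of the blue case until it rests back on its stop. Take the sealed power modules out one at a time, lift each clear of the case and shake it to and fro along its length until you find the one with something loose inside; stand every sound one back upright in its own slot. Finish holding the rattling module in the gripper, level and still, with its barcode end facing the middle of the scanner's window at about a hand's breadth (8 cm): do not put it down or let go, do not show a sound one to the scanner, and leave the tape roll, the cutters and the fan where they are.

Things in the scene. Friction and masses are not known exactly. Their poses are not given: they have to be found in the camera images.
- lid (a joint): hinged lid of the blue case: 0 shut, opens upward to its stop at 1.85 rad, a little past upright, where it stays by its own weight; before upright it falls shut when let go. 350 g, 144 mm deep, swings freely
- lid_handle (a point): middle of the lid's round steel handle bar: 10 mm thick, 100 mm long, parallel to the hinge, 38 mm out from the lid's front edge with open space between; lid shut, it is 64 mm above the bench in front of the case. The bar can turn between the fingers. The frame swings with the lid: lid shut, x points to the hinge, z up
- lid_hinge (a point): middle of the hinge line on the far rim of the fixed blue case, 60 mm above the bench; y along the hinge, x away from the case, z up. The handle bar is 182 mm from it (and 4 mm above, lid shut). The open-topped case reaches from here 144 mm to its front (-x); 284 mm wide (y), rim 60 mm above the bench, walls 6 mm
- unit_left_c (a point): the left module of three ('left' as the robot sees it): a black sealed box 110 mm long, 46 mm wide, 44 mm high, about 420 g, all alike outside. The point is its centre, half-way up. x along its length towards the barcode end, z up, y across the width (grip it that way). It stands 78 mm from the next, centre to centre, top 6 mm below the rim
- unit_middle_c (a point): the middle module of three ('left' as the robot sees it): a black sealed box 110 mm long, 46 mm wide, 44 mm high, about 420 g, all alike outside. The point is its centre, half-way up. x along its length towards the barcode end, z up, y across the width (grip it that way). It stands 78 mm from the next, centre to centre, top 6 mm below the rim
- unit_right_c (a point): the right module of three ('left' as the robot sees it): a black sealed box 110 mm long, 46 mm wide, 44 mm high, about 420 g, all alike outside. The point is its centre, half-way up. x along its length towards the barcode end, z up, y across the width (grip it that way). It stands 78 mm from the next, centre to centre, top 6 mm below the rim
- unit_left_label (a point): centre of the white barcode label on the +x end of the left module, 55 mm from its centre; x straight out of it. In one module (which one varies) a 120 g round part is loose and rolls up to 36 mm either way from the middle along the length when tipped endwise or jerked lengthwise; in the other two nothing moves. All weigh about the same
- unit_middle_label (a point): centre of the white barcode label on the +x end of the middle module, 55 mm from its centre; x straight out of it. In one module (which one varies) a 120 g round part is loose and rolls up to 36 mm either way from the middle along the length when tipped endwise or jerked lengthwise; in the other two nothing moves. All weigh about the same
- unit_right_label (a point): centre of the white barcode label on the +x end of the right module, 55 mm from its centre; x straight out of it. In one module (which one varies) a 120 g round part is loose and rolls up to 36 mm either way from the middle along the length when tipped endwise or jerked lengthwise; in the other two nothing moves. All weigh about the same
- slot_left (a point): where the centre of the left module is when it stands home in its slot, 32 mm above the bench; same axes as the module. The slot's end cradles are 10 mm high with 2 mm play all round and leave the middle 70 mm of the module's sides free
- slot_middle (a point): where the centre of the middle module is when it stands home in its slot, 32 mm above the bench; same axes as the module. The slot's end cradles are 10 mm high with 2 mm play all round and leave the middle 70 mm of the module's sides free
- slot_right (a point): where the centre of the right module is when it stands home in its slot, 32 mm above the bench; same axes as the module. The slot's end cradles are 10 mm high with 2 mm play all round and leave the middle 70 mm of the module's sides free
- scanner_window (a point): centre of the upright 60 mm square window of the fixed bench barcode scanner, 150 mm above the bench; the scanner is 86 mm wide, 198 mm high. x points into the scanner, roughly away from the robot, y to the left, z up: a label to be read is at negative x of this frame, with its own x parallel to this x
- tape_roll: bystander: cardboard roll standing on end, 110 mm across, 50 mm high; origin at the centre of its underside
- cutters: bystander: side cutters with orange handles lying flat, 140 mm long, 14 mm high; origin under the pivot, jaws to x
- fan: bystander: upright 120 mm square fan on a foot plate; origin at the centre of its underside
Things that resemble listed ones, but are neither listed nor needed, are in the scene too. Leave any orange, pink or turquoise look-alike of the part that bears scanner_window alone.

How it is judged:
By the outcome, as a careful person would: the job done as asked, in the order asked, and still so for the second after the job is handed in, while the arm keeps its last pose, push and grip.
It also fails if it takes over 72 s, if anything falls off the work surface, if the arm or the gripper's body presses on something with over 40 N, if the wrist force passes 120 N, or if a joint passes its speed limit or range.

## Working session

There is one attempt and no reset: what is moved stays moved. The work goes in short steps, Python scripts to look and compute and a tool call to move; the robot and the scene stay as the last step left them, time stands still between calls to the robot, and variables do not carry over. Pictures are saved under pics/ and viewed, at most 10 in all, crops included, and the job is handed in when it is done.

Besides the shell and the picture viewer there is one more tool, called after "Request:" as a command line: name --argument value ..., lists and objects as JSON in quotes. send_rows: Moves the arm, as the interface text tells. Its arguments: {"type":"object","properties":{"moves":{"type":"string"},"newtons":{"type":"number"}},"required":["moves"]}

```bash
ls; mkdir -p pics
python3 - <<'E'
from plant import ctrl
import cv2,json
s=ctrl.get_state();print(s)
for n in("scene","top"):
    r=ctrl.read_camera(n);cv2.imwrite(f"pics/{n}0.png",r["image"][:,:,::-1])
    print(n,{k:(v if k!="extrinsics" else v.round(4).tolist()) for k,v in r.items() if k!="image"})
E
```

```text
pics
{'time': 0.0, 'qpos': array([ 1.10099945e+00,  2.87193939e-01,  1.57819629e+00,  2.83994112e-05,
        1.27861316e+00, -1.50027444e-01]), 'dq': array([ 0.00123636,  0.0002796 , -0.00090931, -0.00072785,  0.00103996,
        0.00098168]), 'joint_efforts': array([-1.39627227e-04, -4.05987096e+01, -2.92625356e+01, -6.29195529e-05,
        5.82048131e-03, -8.69891380e-06]), 'eef_pos': array([0.2118393 , 0.64014293, 0.20961795]), 'tcp_rot': array([ 1.59208334e-01,  9.87244272e-01, -1.14380074e-03, -3.80552961e-04]), 'contact_force': array([-0.17914509, -0.3814416 ,  0.01925696]), 'wrist_torque': array([0.00200537, 0.0541257 , 0.02365282]), 'finger_force': 0.0, 'opening': 1.001767728549813}
scene {'fovy': 43.12932062609628, 'cx': 322.54380923869303, 'cy': 201.50542086541827, 'extrinsics': [[0.2091, -0.5365, 0.8176, 1.512], [0.9779, 0.1203, -0.1712, -0.2429], [-0.0065, 0.8353, 0.5498, 0.7355], [0.0, 0.0, 0.0, 1.0]]}
top {'fovy': 43.265688563804716, 'cx': 321.34974740701796, 'cy': 209.39638463603774, 'extrinsics': [[-0.0024, 0.9962, -0.0866, 0.4529], [-0.9998, -0.0007, 0.0194, -0.0369], [0.0192, 0.0867, 0.9961, 1.4893], [0.0, 0.0, 0.0, 1.0]]}
```

View pics/scene0.png

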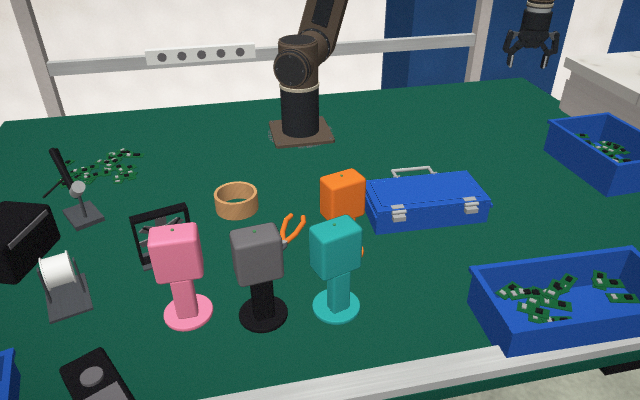

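View pics/top0.png

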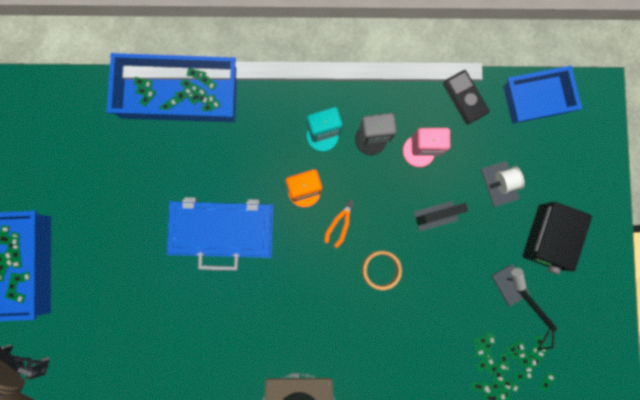

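The case lies at top-view px (167-273, 200-270), with the handle toward the robot. The grey scanner is at top (378,130) and scene (257,255). Next I'll enlarge both.

Run:
```python
import cv2,numpy as np
t=cv2.imread("pics/top0.png");s=cv2.imread("pics/scene0.png")
def c(im,x,y,w,h,f):
    o=cv2.resize(im[y:y+h,x:x+w],None,fx=f,fy=f,interpolation=cv2.INTER_CUBIC)
    for i in range(0,w,10):
        cv2.line(o,(i*f,0),(i*f,6 if i%50 else 14),(255,255,255),1)
    for i in range(0,h,10): cv2.line(o,(0,i*f),(6 if i%50 else 14,i*f),(255,255,255),1)
    return o
a=c(t,155,190,130,90,6) # 780x540
cv2.imwrite("pics/a.png",a)
b=c(t,350,100,60,60,6);d=c(s,220,210,70,60,6)
o=np.zeros((360,780,3),np.uint8);o[:,:360]=b;o[:,360:780]=d
cv2.imwrite("pics/b.png",o)
cv2.imwrite("pics/c.png",c(s,355,160,140,75,5))
```

```text
(no output)
```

View pics/a.png

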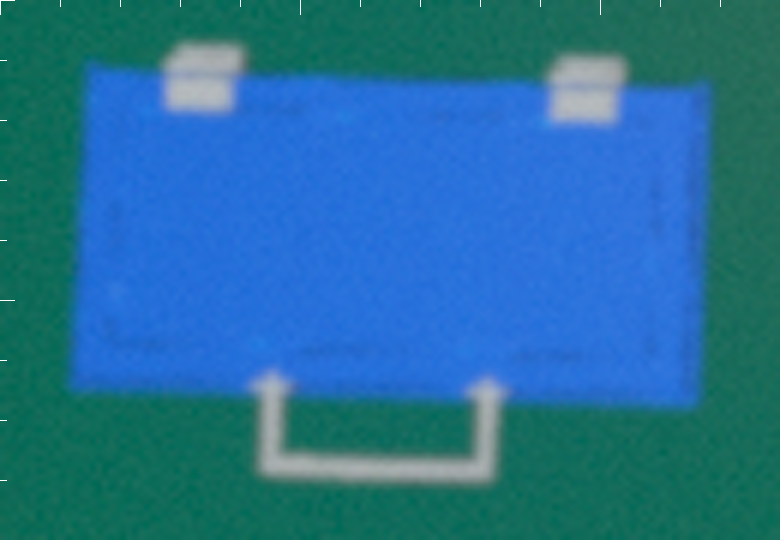

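View pics/b.png

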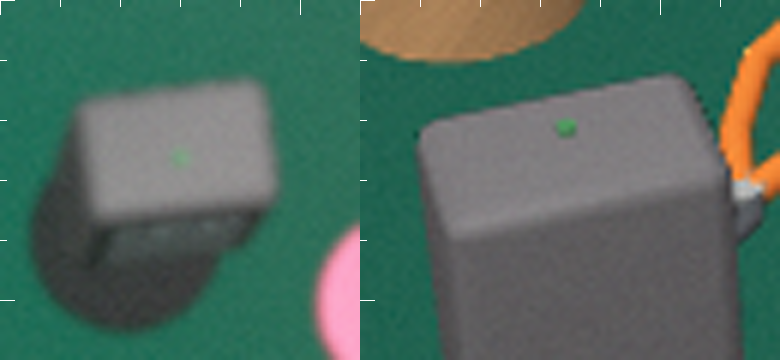

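View pics/c.png

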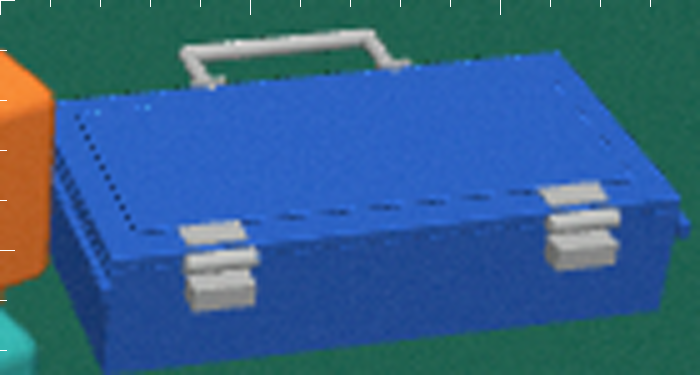

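Readings, in full-image px:
- **Handle bar:** top view ends (200,267.7) and (236.2,268.3), scene ends (392,170.4) and (429,167).
- **Scanner top:** top-view corners (363,117), (393.7,113.7), (396.3,133.3), (366.2,136.3).
- **Scanner LED:** top (380,126.3), scene (254.2,231.3).
- **Lid corners:** top view (169.5,201), (273,204), (167,254.8), (271.5,257.8).

```bash
cat > h.py <<'E'
import numpy as np
from scipy.spatial.transform import Rotation as R
from plant import ctrl
CAM={}
def cam(n):
    if n not in CAM:
        r=ctrl.read_camera(n);CAM[n]=r
    return CAM[n]
def ray(n,u,v):
    r=cam(n);f=200/np.tan(np.radians(r["fovy"])/2);E=r["extrinsics"]
    return E[:3,3],E[:3,:3]@np.array([(u-r["cx"])/f,-(v-r["cy"])/f,-1])
def onz(n,u,v,z):
    o,d=ray(n,u,v);return o+d*(z-o[2])/d[2]
def tri(a,b):
    (o1,d1),(o2,d2)=ray("top",*a),ray("scene",*b)
    t=np.linalg.lstsq(np.c_[d1,-d2],o2-o1,rcond=None)[0];p,q=o1+d1*t[0],o2+d2*t[1]
    return (p+q)/2,np.linalg.norm(p-q)
def proj(n,p):
    r=cam(n);f=200/np.tan(np.radians(r["fovy"])/2);E=r["extrinsics"]
    c=E[:3,:3].T@(np.array(p)-E[:3,3]);return r["cx"]-f*c[0]/c[2],r["cy"]+f*c[1]/c[2]
E
python3 - <<'E'
from h import *
np.set_printoptions(precision=4,suppress=True)
print("handle top",onz("top",200,267.7,.064),onz("top",236.2,268.3,.064))
print("handle tri",tri((200,267.7),(429,167)),tri((236.2,268.3),(392,170.4)))
print("handle scene",onz("scene",429,167,.064),onz("scene",392,170.4,.064))
for p in((169.5,201),(273,204),(167,254.8),(271.5,257.8)):print("lid",onz("top",*p,.067))
# scene: lid corners (back-left of view = ...)
c=lambda x,y:(355+x/5,160+y/5)
for t,s in(((169.5,201),c(680,198)),((273,204),c(105,262)),((167,254.8),c(560,52)),((271.5,257.8),c(52,102))):print("lidtri",tri(t,s))
for p in((363,117),(393.7,113.7),(396.3,133.3),(366.2,136.3)):print("scan",onz("top",*p,.198))
print("led",tri((380,126.3),(254.2,231.3)),onz("top",380,126.3,.198))
E
```

```text
handle top [0.4135 0.2752 0.064 ] [0.4115 0.1742 0.064 ]
handle tri (array([0.4142, 0.2767, 0.0658]), np.float64(0.0040726566267510166)) (array([0.4119, 0.1747, 0.0671]), np.float64(0.0020185564984023688))
handle scene [0.4112 0.2803 0.064 ] [0.4068 0.1777 0.064 ]
lid [0.6007 0.3636 0.067 ]
lid [0.5921 0.0722 0.067 ]
lid [0.4496 0.3669 0.067 ]
lid [0.4406 0.0755 0.067 ]
lidtri (array([0.6002, 0.3624, 0.0683]), np.float64(0.0016030564864402293))
lidtri (array([0.5924, 0.074 , 0.0688]), np.float64(0.003961025335553234))
lidtri (array([0.4503, 0.3696, 0.0638]), np.float64(0.0036065645094304007))
lidtri (array([0.4429, 0.0844, 0.066 ]), np.float64(0.0181912623960083))
scan [ 0.8079 -0.1716  0.198 ]
scan [ 0.8169 -0.2523  0.198 ]
scan [ 0.7647 -0.2584  0.198 ]
scan [ 0.7565 -0.1795  0.198 ]
led (array([ 0.7828, -0.2149,  0.2   ]), np.float64(0.0014323085256815068)) [ 0.7832 -0.2159  0.198 ]
```

```bash
cat >> h.py <<'E'
np.set_printoptions(precision=4,suppress=True)
def down(yx,yy):
    "tool pointing down with its y along (yx,yy)"
    y=np.array([yx,yy,0.])/np.hypot(yx,yy);z=np.array([0,0,-1.]);return np.c_[np.cross(y,z),y,z]
def rel(p,Rt=None,s=None):
    s=s or ctrl.get_state();R0=R.from_quat(s["tcp_rot"]).as_matrix()
    if Rt is None:Rt=R0
    t=R.from_matrix(R0.T@Rt).as_rotvec()/(2*np.pi);d=R0.T@(np.array(p)-s["eef_pos"])/.2
    print(" ".join(f"{v:.4f}" for v in np.r_[t,d]))
A=-.03;HX=np.array([np.cos(A),np.sin(A),0]);HY=np.array([-np.sin(A),np.cos(A),0])
HANDLE=np.array([.4128,.2250,.064]);HINGE=HANDLE+.182*HX-[0,0,.004]
SLOT={k:HINGE-.072*HX+v*.078*HY+[0,0,.032-.06] for k,v in(("left",1),("middle",0),("right",-1))}
RH=down(*HX[:2]);RM=down(*HY[:2])
B=.107;SX=np.array([np.cos(B),np.sin(B),0]);WIN=np.array([.7593,-.2187,.150])
RS=down(-SX[1],SX[0])
E
python3 - <<'E'
from h import *
print(HINGE,SLOT)
rel(HANDLE+[0,0,.096],RH)
for p in((287,176),(318,171),(322,190),(293,196)):print("orange",onz("top",*p,.198))
for p in((415,213),(465,204),(468,213),(418,228)):print("fan",onz("top",*p,.13))
print(onz("scene",392,166,.064),onz("scene",429,162,.064))
E
```

```text
[0.5947 0.2195 0.06  ] {'left': array([0.5251, 0.2997, 0.032 ]), 'middle': array([0.5228, 0.2217, 0.032 ]), 'right': array([0.5204, 0.1437, 0.032 ])}
-0.0002 0.0001 0.2039 -1.6063 -1.6556 0.2528
orange [0.6519 0.0265 0.198 ]
orange [ 0.665  -0.0536  0.198 ]
orange [ 0.6155 -0.0638  0.198 ]
orange [0.5999 0.0109 0.198 ]
fan [ 0.5612 -0.3176  0.13  ]
fan [ 0.5857 -0.4547  0.13  ]
fan [ 0.5611 -0.4623  0.13  ]
fan [ 0.5204 -0.325   0.13  ]
[0.3841 0.1854 0.064 ] [0.3852 0.2909 0.064 ]
```

Request:
send_rows --moves "0 0 0.2 -0.25 -0.25 0.1 -0.3; 0 0 0.2 -0.5 -0.5 0.15 -0.3; 0 0 0.2 -0.75 -0.75 0.2 -0.3; 0 0 0.2 -0.95 -0.95 0.2 -0.3; 0 0 0.2 -0.95 -0.95 0.2 -0.3" --newtons 30

```text
time: 0.92
eef_pos: [0.3337, 0.398, 0.1707]
tcp_rot: [0.592, 0.806, -0.0, 0.0]
contact_force: [-0.4, 0.1, -0.1]
opening: 0.352
finger_force: 0.0
```

Run:
```python
from h import *
s=ctrl.get_state();print(s["eef_pos"],s["opening"],s["time"])
rel(HANDLE+[0,0,.096],RH)
```

```text
[0.3337 0.398  0.1707] 0.35197103366817467 0.925
-0.0001 0.0001 0.0532 -0.9438 0.1182 0.0540
```

Request:
send_rows --moves "0 0 0 0 0 0 -0.3; 0 0 0 0 0 0 -0.3"

```text
time: 1.18
eef_pos: [0.3327, 0.4014, 0.1713]
tcp_rot: [0.587, 0.81, 0.0, -0.0]
contact_force: [-0.5, -0.2, 0.2]
opening: 0.35
finger_force: 0.0
```

Run:
```python
from h import *
rel(HANDLE+[0,0,.096],RH)
```

```text
0.0001 -0.0001 0.0551 -0.9626 0.1066 0.0562
```

Request:
send_rows --moves "0 0 0.02 -0.3 0.03 0.02 -0.3; 0 0 0.04 -0.6 0.06 0.04 -0.3; 0 0 0.055 -0.85 0.095 0.056 -0.3; 0 0 0.055 -0.963 0.107 0.056 -0.3; 0 0 0.055 -0.963 0.107 0.056 -0.3"

```text
time: 1.8
eef_pos: [0.4131, 0.2241, 0.16]
tcp_rot: [0.718, 0.696, 0.0, -0.0]
contact_force: [0.5, 0.7, -0.0]
opening: 0.347
finger_force: 0.0
```

Run:
```python
from h import *
import cv2
rel(HANDLE+[0,0,-.005],RH)
t=cv2.imwrite("pics/t1.png",np.hstack([cv2.resize(cam("top")["image"][200:300,160:290,::-1],None,fx=3,fy=3,interpolation=2),cv2.resize(cam("scene")["image"][110:210,360:490,::-1],None,fx=3,fy=3,interpolation=2)]))
```

```text
0.0000 -0.0001 -0.0003 0.0041 -0.0017 0.5052
```

View pics/t1.png

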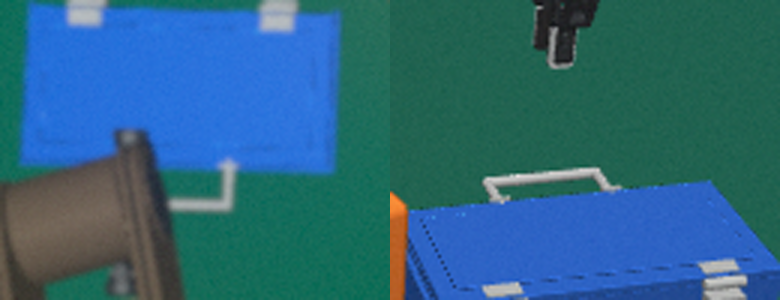

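The gripper is right above the handle bar, so I'll descend.

Request:
send_rows --moves "0 0 0 0 0 0.2 -0.3; 0 0 0 0 0 0.4 -0.3; 0 0 0 0 0 0.505 -0.3; 0 0 0 0 0 0.505 -0.3"

```text
time: 2.4
eef_pos: [0.4104, 0.2249, 0.057]
tcp_rot: [0.717, 0.697, -0.002, -0.001]
contact_force: [-0.1, -0.4, 0.1]
opening: 0.348
finger_force: 0.0
```

Request:
send_rows --moves "0 0 0 0 0 0 -0.6; 0 0 0 0 0 0 -1; 0 0 0 0 0 0 -1; 0 0 0 0 0 0 -1" --newtons 40

```text
time: 2.9
eef_pos: [0.4129, 0.2241, 0.0594]
tcp_rot: [0.718, 0.696, 0.0, 0.0]
contact_force: [-0.3, 1.1, 1.1]
opening: -0.005
finger_force: 0.0
```

Run:
```python
from h import *
import cv2
cv2.imwrite("pics/t2.png",np.hstack([cv2.resize(cam("top")["image"][225:295,190:260,::-1],None,fx=5,fy=5,interpolation=2),cv2.resize(cam("scene")["image"][120:190,375:455,::-1],None,fx=5,fy=5,interpolation=2)]))
print(proj("top",HANDLE),proj("scene",HANDLE))
```

```text
(np.float64(218.00089527855604), np.float64(267.8947826885363)) (np.float64(409.6574893880818), np.float64(169.54343528590397))
```

View pics/t2.png

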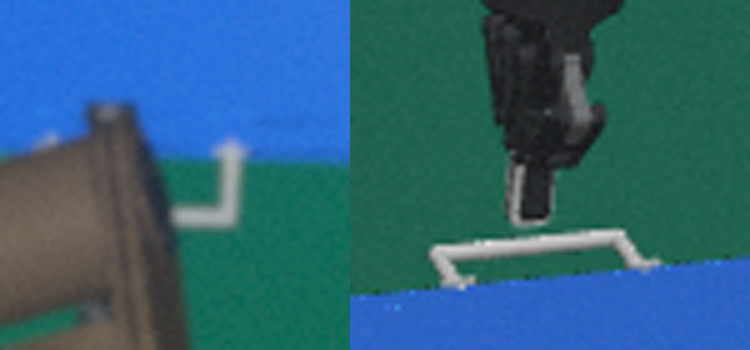

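Run:
```python
from h import *
s=ctrl.get_state();p=s["eef_pos"];print(p,s["qpos"])
for dz in(.019,.005,0,-.014):print(dz,proj("scene",p+[0,0,dz]),proj("top",p+[0,0,dz]))
for z in(.045,.055,.065,.075,.085):print(onz("scene",411,164,z))
```

```text
[0.4127 0.224  0.0591] [ 0.2807  0.0193  2.1829 -0.      0.939   0.313 ]
0.019 (np.float64(409.7596157326309), np.float64(164.94607038139227)) (np.float64(217.41859313539274), np.float64(268.0768890104757))
0.005 (np.float64(409.295688349158), np.float64(169.5451984663337)) (np.float64(218.3494793213319), np.float64(267.93057739723855))
0 (np.float64(409.1312815042214), np.float64(171.17504004249733)) (np.float64(218.67749560496617), np.float64(267.87902158692407))
-0.014 (np.float64(408.67448262688606), np.float64(175.70349992817225)) (np.float64(219.58378655738198), np.float64(267.7365757183387))
[0.3531 0.2527 0.045 ]
[0.3699 0.2456 0.055 ]
[0.3866 0.2384 0.065 ]
[0.4034 0.2312 0.075 ]
[0.4202 0.224  0.085 ]
```

Run:
```python
from h import *
for p in((.2118,.640,.2096),(.413,.224,.160)):
  for dz in(.03,0,-.014):print(p,dz,proj("scene",np.add(p,[0,0,dz])),proj("top",np.add(p,[0,0,dz])))
```

```text
(0.2118, 0.64, 0.2096) 0.03 (np.float64(524.9561874328261), np.float64(68.91247923686578)) (np.float64(29.69064911414489), np.float64(354.75661143927994))
(0.2118, 0.64, 0.2096) 0 (np.float64(522.8009134462395), np.float64(78.8024627926575)) (np.float64(36.48074618453393), np.float64(352.3123776323284))
(0.2118, 0.64, 0.2096) -0.014 (np.float64(521.8112218937656), np.float64(83.34389615110189)) (np.float64(39.53877051118849), np.float64(351.21157946049004))
(0.413, 0.224, 0.16) 0.03 (np.float64(413.70652734536884), np.float64(126.23216429374443)) (np.float64(209.25745200337929), np.float64(269.24216724165757))
(0.413, 0.224, 0.16) 0 (np.float64(412.62143474261006), np.float64(136.9839230372011)) (np.float64(211.58242916234093), np.float64(268.87940762524613))
(0.413, 0.224, 0.16) -0.014 (np.float64(412.1244626262868), np.float64(141.90822561132921)) (np.float64(212.63165300223596), np.float64(268.71570019430516))
```

Run:
```python
import cv2,numpy as np
s=cv2.imread("pics/scene0.png");t=cv2.imread("pics/top0.png")
cv2.imwrite("pics/g.png",np.hstack([cv2.resize(s[20:90,490:570],None,fx=5,fy=5,interpolation=2),cv2.resize(t[330:400,0:80],None,fx=5,fy=5,interpolation=2)]))
```

```text
(no output)
```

View pics/g.png

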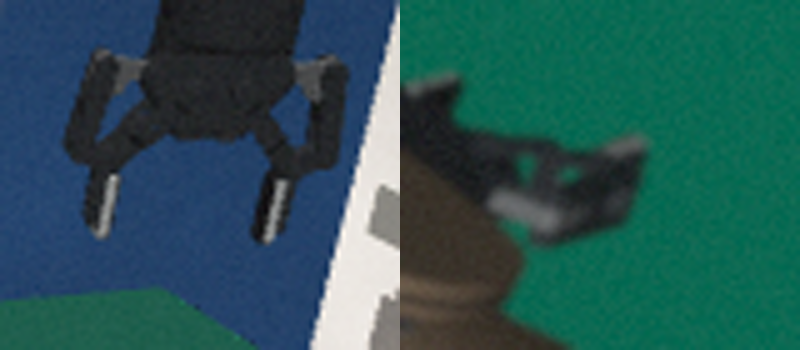

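Run:
```python
from h import *
print(ctrl.finger_overhang,[a for a in dir(ctrl) if a[0]!='_'])
r=cam("scene");print(r["extrinsics"].round(3)[:3,3],r["fovy"],r["cx"])
```

```text
0.014 ['Unreachable', 'finger_overhang', 'get_state', 'read_camera', 'sign_off']
[ 1.512 -0.243  0.736] 43.12932062609628 322.54380923869303
```

Closing met nothing, and the scene picture shows the tips about 30 mm above where the bar calls for. I'll open, go 25 mm lower while watching the force, and try again.

Request:
send_rows --moves "0 0 0 0 0 0 -0.3; 0 0 0 0 0 0 -0.3; 0 0 0 0 0 0.06 -0.3; 0 0 0 0 0 0.125 -0.3; 0 0 0 0 0 0.125 -0.3; 0 0 0 0 0 0.125 -1; 0 0 0 0 0 0.125 -1; 0 0 0 0 0 0.125 -1"

```text
time: 4.25
eef_pos: [0.4131, 0.2241, 0.0341]
tcp_rot: [0.718, 0.696, 0.001, 0.0]
contact_force: [2.5, -1.7, -2.5]
opening: 0.098
finger_force: 38.9
```

Run:
```python
from h import *
import cv2
s=ctrl.get_state();print({k:s[k] for k in("eef_pos","contact_force","wrist_torque","opening","finger_force")})
cv2.imwrite("pics/t3.png",cv2.resize(cam("scene")["image"][130:190,375:455,::-1],None,fx=6,fy=6,interpolation=2))
```

```text
{'eef_pos': array([0.4131, 0.2241, 0.0341]), 'contact_force': array([ 2.4606, -1.6594, -2.5459]), 'wrist_torque': array([-0.1152, -0.3387,  0.037 ]), 'opening': 0.0984408661423286, 'finger_force': 38.921213150024414}
```

View pics/t3.png

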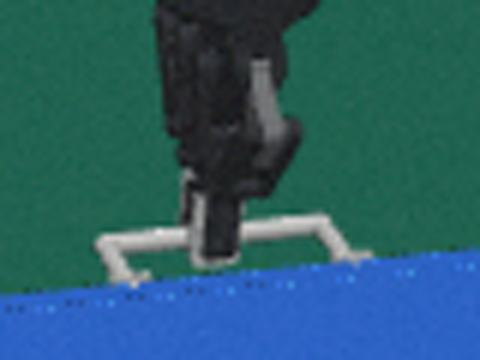

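Run:
```python
import numpy as np
R,f=.18204,.022
g=lambda t:np.array([R*(np.cos(f)-np.cos(t+f)),-R*(np.sin(t+f)-np.sin(f))])/.2
print([tuple(g(t).round(3)) for t in np.arange(.1,1.21,.1)])
print([tuple((g(t)-g(1.2)).round(3)) for t in np.arange(1.3,1.84,.1)],(g(1.83)-g(1.2)).round(3))
```

```text
[(np.float64(0.007), np.float64(-0.091)), (np.float64(0.022), np.float64(-0.18)), (np.float64(0.047), np.float64(-0.268)), (np.float64(0.08), np.float64(-0.353)), (np.float64(0.121), np.float64(-0.434)), (np.float64(0.17), np.float64(-0.51)), (np.float64(0.227), np.float64(-0.582)), (np.float64(0.29), np.float64(-0.647)), (np.float64(0.36), np.float64(-0.705)), (np.float64(0.435), np.float64(-0.757)), (np.float64(0.515), np.float64(-0.8)), (np.float64(0.599), np.float64(-0.835))]
[(np.float64(0.087), np.float64(-0.027)), (np.float64(0.176), np.float64(-0.045)), (np.float64(0.267), np.float64(-0.054)), (np.float64(0.358), np.float64(-0.054)), (np.float64(0.448), np.float64(-0.044)), (np.float64(0.537), np.float64(-0.026))] [ 0.564 -0.019]
```

Request:
send_rows --moves "0 0 0 0 0.007 -0.09 -1; 0 0 0 0 0.022 -0.18 -1; 0 0 0 0 0.047 -0.268 -1; 0 0 0 0 0.08 -0.353 -1; 0 0 0 0 0.121 -0.434 -1; 0 0 0 0 0.17 -0.51 -1; 0 0 0 0 0.17 -0.51 -1" --newtons 30

```text
time: 5.18
eef_pos: [0.4464, 0.223, 0.1375]
tcp_rot: [0.718, 0.696, -0.001, -0.001]
contact_force: [-6.0, 0.1, 2.0]
opening: 0.095
finger_force: 37.1
```

Request:
send_rows --moves "0 0 0 0 0.057 -0.072 -1; 0 0 0 0 0.12 -0.137 -1; 0 0 0 0 0.19 -0.195 -1; 0 0 0 0 0.265 -0.247 -1; 0 0 0 0 0.345 -0.29 -1; 0 0 0 0 0.429 -0.325 -1; 0 0 0 0 0.429 -0.325 -1"

```text
time: 6.05
eef_pos: [0.5347, 0.2204, 0.2047]
tcp_rot: [0.718, 0.696, 0.002, 0.001]
contact_force: [-4.1, -0.0, 7.8]
opening: 0.096
finger_force: 37.1
```

Request:
send_rows --moves "0 0 0 0 0.087 -0.027 -1; 0 0 0 0 0.176 -0.045 -1; 0 0 0 0 0.267 -0.054 -1; 0 0 0 0 0.358 -0.054 -1; 0 0 0 0 0.448 -0.044 -1; 0 0 0 0 0.537 -0.026 -1; 0 0 0 0 0.537 -0.026 -1"

```text
time: 6.92
eef_pos: [0.6417, 0.217, 0.2071]
tcp_rot: [0.718, 0.696, 0.002, 0.001]
contact_force: [1.0, 1.6, 3.2]
opening: 0.093
finger_force: 38.2
```

Run:
```python
from h import *
import cv2
cv2.imwrite("pics/t4.png",np.vstack([cv2.resize(cam("top")["image"][160:300,140:320,::-1],None,fx=3,fy=3,interpolation=2),cv2.resize(cam("scene")["image"][70:130,340:520,::-1],None,fx=3,fy=3,interpolation=2)]))
```

Request:
send_rows --moves "0 0 0 0 0 0 -0.5; 0 0 0 0 0 0 -0.3; 0 0 0 0 0 0 -0.3; 0 0 0 0 0 -0.2 -0.3; 0 0 0 0 0 -0.4 -0.3; 0 0 0.03 -0.25 -0.15 -0.4 -0.1; 0 0 0.06 -0.5 -0.35 -0.4 -0.1; 0 0 0.09 -0.75 -0.55 -0.4 0.3; 0 0 0.12 -1 -0.75 -0.4 0.3; 0 0 0.12 -1 -0.75 -0.4 0.3"

```text
time: 8.28
eef_pos: [0.4811, 0.0197, 0.2858]
tcp_rot: [0.925, 0.38, -0.0, 0.0]
contact_force: [0.1, -0.3, -0.6]
opening: 0.651
finger_force: 0.0
```

Request:
send_rows --moves "0 0 0.03 -0.3 0 0 0.3; 0 0 0.06 -0.5 0.2 0 0.3; 0 0 0.09 -0.6 0.4 0 0.3; 0 0 0.125 -0.6 0.4 0 0.3; 0 0 0.125 -0.6 0.4 0 0.3"

```text
time: 8.9
eef_pos: [0.4554, -0.1198, 0.2859]
tcp_rot: [1.0, -0.0, -0.0, -0.0]
contact_force: [0.1, -0.6, -0.7]
opening: 0.655
finger_force: 0.0
```

```bash
sed -i 's/^RH=.*/RH=down(*HX[:2]);RM=down(*-HY[:2])/; s/^RS=.*/RS=down(SX[1],-SX[0])/' h.py
python3 - <<'E'
from h import *
import cv2
s=ctrl.get_state();print(s["eef_pos"],s["qpos"],s["opening"])
def c(im,x,y,w,h,f):
    o=cv2.resize(im[y:y+h,x:x+w],None,fx=f,fy=f,interpolation=cv2.INTER_CUBIC)
    for i in range(0,w,10): cv2.line(o,(i*f,0),(i*f,6 if i%50 else 14),(255,255,255),1)
    for i in range(0,h,10): cv2.line(o,(0,i*f),(6 if i%50 else 14,i*f),(255,255,255),1)
    return o
t,q=cam("top")["image"][:,:,::-1],cam("scene")["image"][:,:,::-1]
cv2.imwrite("pics/full_t.png",t);cv2.imwrite("pics/full_s.png",q)
o=np.zeros((600,800,3),np.uint8)
a=c(t,155,180,160,75,5);b=c(q,340,90,160,45,5)
o[:375]=a;o[375:600]=b
cv2.imwrite("pics/t5.png",o)
E
```

```text
[ 0.4554 -0.1198  0.2859] [-0.4734 -0.2299  1.9689  0.0003  1.4031  1.0975] 0.6554826296410271
```

Run:
```python
from h import *
import cv2
p=np.array([.4554,-.1198,.2859]);u,v=proj("scene",p+[0,0,.02]);print(proj("scene",p),proj("scene",p+[0,0,.027]),proj("top",p))
t,q=cv2.imread("pics/full_t.png"),cv2.imread("pics/full_s.png")
def c(im,x,y,w,h,f):
    o=cv2.resize(im[y:y+h,x:x+w],None,fx=f,fy=f,interpolation=cv2.INTER_CUBIC)
    for i in range(0,w,10): cv2.line(o,(i*f,0),(i*f,6 if i%50 else 14),(255,255,255),1)
    for i in range(0,h,10): cv2.line(o,(0,i*f),(6 if i%50 else 14,i*f),(255,255,255),1)
    return o
o=np.zeros((600,800,3),np.uint8)
o[:400,:600]=c(t,160,185,120,80,5)
x,y=int(u)-40,int(v)-20;print(x,y)
o[400:600,:400]=c(q,x,y,80,40,5)
o[400:600,400:800]=c(q,330,60,200,100,2)
o[:400,600:800]=c(t,280,220,100,200,2)[:400] if False else 0
g=c(t,280,200,100,200,2);o[:400,600:800]=g
cv2.imwrite("pics/t5.png",o)
```

```text
(np.float64(278.8929458597889), np.float64(109.35549482662316)) (np.float64(278.23357438656575), np.float64(97.91676617020028)) (np.float64(346.42857397079086), np.float64(252.15426676051703))
238 80
```

View pics/t5.png

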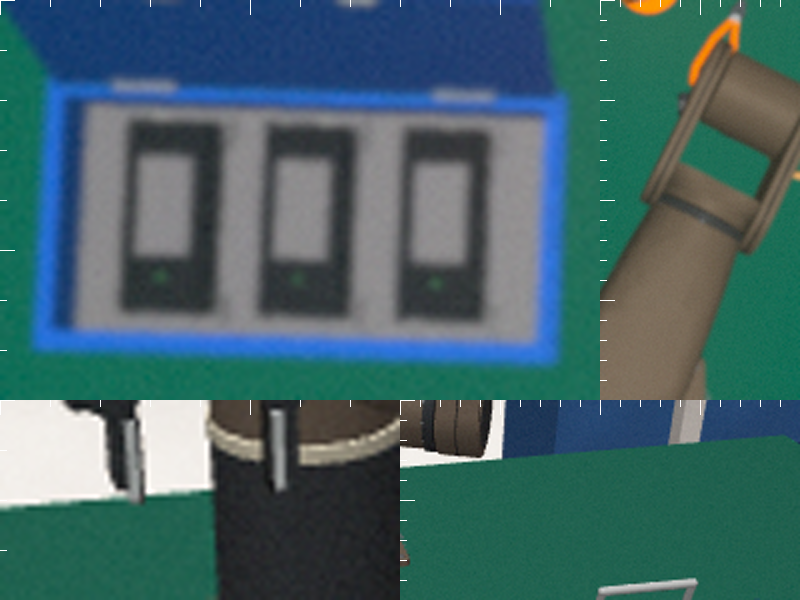

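Run:
```python
from h import *
for k,p in(("left",(193,228.4)),("middle",(220.8,229.2)),("right",(248.4,229.9))):print(k,onz("top",*p,.054),SLOT[k])
# case rim corners outer, z .06
for q in((48,85),(567,97),(33,350),(557,362)):print("rim",onz("top",160+q[0]/5,185+q[1]/5,.06))
p=onz("top",248.4,229.9,.054)
rel([p[0],p[1],.172],RM)
```

```text
left [0.524  0.2991 0.054 ] [0.5251 0.2997 0.032 ]
middle [0.5216 0.2206 0.054 ] [0.5228 0.2217 0.032 ]
right [0.5195 0.1425 0.054 ] [0.5204 0.1437 0.032 ]
rim [0.5986 0.3652 0.06  ]
rim [0.5916 0.0716 0.06  ]
rim [0.4491 0.37   0.06  ]
rim [0.4416 0.0763 0.06  ]
0.0000 -0.0000 0.0051 0.3250 -1.3070 0.5704
```

Request:
send_rows --moves "0 0 0.005 0.08 -0.3 0 0.53; 0 0 0.005 0.16 -0.6 0 0.53; 0 0 0.005 0.24 -0.85 0.1 0.53; 0 0 0.005 0.325 -1 0.3 0.53; 0 0 0.005 0.325 -1 0.4 0.53; 0 0 0.005 0.325 -1 0.4 0.53"

```text
time: 9.9
eef_pos: [0.5186, 0.0812, 0.2039]
tcp_rot: [1.0, -0.015, -0.002, -0.0]
contact_force: [0.6, -0.2, -0.4]
opening: 0.764
finger_force: 0.0
```

Run:
```python
from h import *
s=ctrl.get_state();print(s["opening"],s["contact_force"],s["wrist_torque"])
p=SLOT["right"];rel([.520,.143,.06],RM);rel([.520,.143,.004],RM)
```

```text
0.7639271129686117 [ 0.5629 -0.1992 -0.4443] [-0.0001 -0.0423 -0.0108]
0.0000 0.0007 0.0001 0.0012 -0.3092 0.7193
0.0000 0.0007 0.0001 0.0025 -0.3093 0.9993
```

Request:
send_rows --moves "0 0 0 0 -0.2 0.1 0.53; 0 0 0 0 -0.31 0.3 0.53; 0 0 0 0 -0.31 0.55 0.53; 0 0 0 0 -0.31 0.72 0.53; 0 0 0 0 -0.31 0.8 0.53; 0 0 0 0 -0.31 0.9 0.53; 0 0 0 0 -0.31 0.9 0.53"

```text
time: 10.78
eef_pos: [0.5222, 0.142, 0.0263]
tcp_rot: [1.0, -0.016, -0.0, 0.0]
contact_force: [0.8, -0.5, 0.3]
opening: 0.76
finger_force: 0.0
```

Run:
```python
from h import *
s=ctrl.get_state();print(s["eef_pos"],s["contact_force"],s["wrist_torque"])
import cv2
q=cam("scene")["image"];t=cam("top")["image"];cv2.imwrite("pics/k_t.png",t[:,:,::-1]);cv2.imwrite("pics/k_s.png",q[:,:,::-1])
```

```text
[0.5222 0.142  0.0263] [ 0.8226 -0.4861  0.3392] [0.0109 0.0259 0.0031]
```

Request:
send_rows --moves "0 0 0 0 0 0.05 0.53; 0 0 0 0 0 0.1 0.53; 0 0 0 0 0 0.11 0.53; 0 0 0 0 0 0.11 0.53" --newtons 20

```text
time: 11.38
eef_pos: [0.5218, 0.1422, 0.0036]
tcp_rot: [1.0, -0.016, -0.0, 0.0]
contact_force: [0.3, -0.2, -0.0]
opening: 0.763
finger_force: 0.0
```

Request:
send_rows --moves "0 0 0 0 0 0 0.3; 0 0 0 0 0 0 0.1; 0 0 0 0 0 0 0; 0 0 0 0 0 0 -0.2" --newtons 20

```text
time: 11.88
eef_pos: [0.5226, 0.1428, 0.0047]
tcp_rot: [1.0, -0.016, 0.001, -0.001]
contact_force: [-0.6, 3.2, 4.0]
opening: 0.534
finger_force: 22.7
```

Request:
send_rows --moves "0 0 0 0 0 0 -0.2; 0 0 0 0 0 0 -0.2; 0 0 0 0 0 -0.12 -0.2; 0 0 0 0 0 -0.3 -0.2; 0 0 0 0 0 -0.5 -0.2; 0 0 0 -0.2 0 -0.55 -0.2; 0 0 0 -0.3 0 -0.55 -0.2; 0 0 0 -0.3 0 -0.55 -0.2; 0 0 0 -0.3 0 -0.55 -0.2" --newtons 90

```text
time: 13.0
eef_pos: [0.4619, 0.1437, 0.1131]
tcp_rot: [1.0, -0.016, -0.001, 0.0]
contact_force: [0.2, 0.6, -3.6]
opening: 0.526
finger_force: 94.4
```

```bash
cat >> h.py <<'E'
def st():
    s=ctrl.get_state();print(round(s["time"],2),s["eef_pos"],R.from_quat(s["tcp_rot"]).as_rotvec().round(3),"F",s["contact_force"],"T",s["wrist_torque"],"op",round(s["opening"],3),round(s["finger_force"],1))
E
python3 -c "
from h import *
st()"
```

```text
13.0 [0.4619 0.1437 0.1131] [ 3.14  -0.051 -0.002] F [ 0.1794  0.6004 -3.5701] T [-0.014  -0.024  -0.0605] op 0.526 94.4
```

Request:
send_rows --moves "0 0 0 0.15 0 0 -0.2; 0 0 0 -0.15 0 0 -0.2; 0 0 0 0.15 0 0 -0.2; 0 0 0 -0.15 0 0 -0.2; 0 0 0 0.15 0 0 -0.2; 0 0 0 -0.1 0 0 -0.2; 0 0 0 0 0 0 -0.2; 0 0.035 0 0 0 0 -0.2; 0 0.035 0 0 0 0 -0.2; 0 0.035 0 0 0 0 -0.2; 0 0 0 0 0 0 -0.2; 0 0 0 0 0 0 -0.2"

```text
time: 14.5
eef_pos: [0.4659, 0.1439, 0.116]
tcp_rot: [1.0, -0.017, 0.002, -0.0]
contact_force: [0.2, -0.7, -2.8]
opening: 0.524
finger_force: 94.4
```

```bash
cat >> h.py <<'E'
def samp(n=8):
    F=[]
    for i in range(n):
        s=ctrl.get_state();F.append(np.r_[s["time"],s["contact_force"],s["wrist_torque"]]);ctrl.read_camera("top")
    F=np.array(F);print(F[:,[0,1,3,5]].round(3).tolist(),"mean last half",F[n//2:,1:].mean(0))
E
python3 -c "
from h import *
st();samp()"
```

```text
14.5 [0.4659 0.1439 0.116 ] [-3.141  0.052 -0.006] F [ 0.235  -0.6699 -2.8264] T [-0.0229 -0.0946 -0.0386] op 0.524 94.4
[[14.5, 0.235, -2.826, -0.095], [14.55, 1.162, -4.287, -0.047], [14.6, 0.352, -3.948, -0.042], [14.65, -0.473, -4.008, 0.027], [14.7, 0.061, -3.211, 0.029], [14.75, -0.013, -3.505, -0.027], [14.8, -0.161, -3.39, 0.005], [14.85, -0.48, -4.858, -0.022]] mean last half [-0.1485 -0.2027 -3.7409  0.0174 -0.0034  0.0068]
```

Request:
send_rows --moves "0 -0.035 0 0 0 0 -0.2; 0 -0.035 0 0 0 0 -0.2; 0 -0.035 0 0 0 0 -0.2; 0 -0.035 0 0 0 0 -0.2; 0 0 0 0 0 0 -0.2; 0 0 0 0 0 0 -0.2"

```text
time: 15.65
eef_pos: [0.4593, 0.1444, 0.1135]
tcp_rot: [1.0, -0.016, -0.001, 0.0]
contact_force: [-0.4, 0.4, -4.6]
opening: 0.522
finger_force: 94.4
```

```bash
python3 -c "
from h import *
st();samp()"
```

```text
15.65 [0.4593 0.1444 0.1135] [ 3.141 -0.049 -0.002] F [-0.4088  0.4123 -4.6247] T [-0.0032  0.0553  0.0341] op 0.522 94.4
[[15.65, -0.409, -4.625, 0.055], [15.7, -0.17, -3.955, -0.01], [15.75, -0.196, -3.462, -0.004], [15.8, -0.447, -3.615, -0.039], [15.85, 0.148, -5.081, -0.014], [15.9, 0.134, -3.689, 0.008], [15.95, 0.745, -2.599, -0.035], [16.0, -0.802, -3.311, -0.045]] mean last half [ 0.0563 -0.0442 -3.67    0.0041 -0.0214 -0.0081]
```

Request:
send_rows --moves "0 0.04 0 0 0 0 -0.2; 0 0.04 0 0 0 0 -0.2; 0 0.04 0 0 0 0 -0.2; 0 0.04 0 0 0 0 -0.2; 0 0.04 0 0 0 0 -0.2"

```text
time: 16.68
eef_pos: [0.463, 0.1441, 0.1145]
tcp_rot: [0.992, -0.016, 0.125, 0.002]
contact_force: [-0.1, 0.5, -3.2]
opening: 0.525
finger_force: 94.5
```

```bash
python3 -c "
from h import *
st();samp(10)"
```

```text
16.68 [0.463  0.1441 0.1145] [ 3.112 -0.05   0.393] F [-0.1391  0.4671 -3.1854] T [ 0.0011  0.2467 -0.0181] op 0.525 94.5
[[16.675, -0.139, -3.185, 0.247], [16.725, 0.03, -4.002, 0.305], [16.775, -0.356, -2.54, 0.273], [16.825, -0.122, -3.963, 0.231], [16.875, 0.978, -3.593, 0.262], [16.925, -0.304, -4.021, 0.254], [16.975, -0.995, -2.659, 0.286], [17.025, 0.332, -4.645, 0.279], [17.075, -1.053, -3.904, 0.305], [17.125, -0.223, -3.868, 0.271]] mean last half [-0.4487  0.4623 -3.8195  0.0111  0.2791  0.0012]
```

Request:
send_rows --moves "0 -0.04 0 0 0 0 -0.2; 0 -0.08 0 0 0 0 -0.2; 0 -0.08 0 0 0 0 -0.2; 0 -0.08 0 0 0 0 -0.2; 0 -0.08 0 0 0 0 -0.2; 0 -0.08 0 0 0 0 -0.2"

```text
time: 17.92
eef_pos: [0.4613, 0.1443, 0.1142]
tcp_rot: [0.992, -0.016, -0.125, -0.002]
contact_force: [0.4, 0.4, -3.8]
opening: 0.524
finger_force: 94.5
```

```bash
python3 -c "
from h import *
st();samp(10)"
```

```text
17.93 [0.4613 0.1443 0.1142] [-3.113  0.049  0.391] F [ 0.4194  0.4225 -3.835 ] T [-0.0135 -0.3089 -0.0345] op 0.524 94.5
[[17.925, 0.419, -3.835, -0.309], [17.975, -0.538, -3.373, -0.276], [18.025, -0.78, -2.696, -0.263], [18.075, -0.63, -3.482, -0.298], [18.125, -0.184, -3.599, -0.283], [18.175, 0.075, -3.703, -0.289], [18.225, -0.038, -3.549, -0.324], [18.275, -0.177, -3.586, -0.29], [18.325, 0.556, -3.736, -0.25], [18.375, -1.004, -4.248, -0.281]] mean last half [-0.1176 -0.3528 -3.7645 -0.0169 -0.2868  0.0308]
```

Request:
send_rows --moves "0 0.04 0 0 0 0 -0.2; 0 0.04 0 0.15 0 0 -0.2; 0 0.04 0 0.3 0 0 -0.2; 0 0.04 0 0.3 0 0 -0.2; 0 0.04 0 0.3 0 0 -0.2"

```text
time: 19.05
eef_pos: [0.5195, 0.1422, 0.0988]
tcp_rot: [1.0, -0.016, -0.001, 0.0]
contact_force: [-0.1, 0.2, -3.7]
opening: 0.527
finger_force: 94.6
```

```bash
python3 -c "
from h import *
st();rel([.522,.1428,.0047],RM)"
```

```text
19.05 [0.5195 0.1422 0.0988] [ 3.141 -0.051 -0.003] F [-0.1241  0.1609 -3.7308] T [ 0.0049 -0.0096 -0.0339] op 0.527 94.6
0.0000 0.0003 -0.0003 0.0134 -0.0032 0.4703
```

Request:
send_rows --moves "0 0 0 0.012 -0.003 0.15 -0.2; 0 0 0 0.012 -0.003 0.3 -0.2; 0 0 0 0.012 -0.003 0.4 -0.2; 0 0 0 0.012 -0.003 0.44 -0.2; 0 0 0 0.012 -0.003 0.46 -0.2; 0 0 0 0.012 -0.003 0.47 -0.2; 0 0 0 0.012 -0.003 0.47 -0.2"

```text
time: 19.92
eef_pos: [0.523, 0.1428, 0.0057]
tcp_rot: [1.0, -0.016, 0.0, -0.0]
contact_force: [0.3, -0.7, -3.7]
opening: 0.525
finger_force: 94.7
```

```bash
python3 -c "
from h import *
st()"
```

```text
19.93 [0.523  0.1428 0.0057] [-3.141  0.05  -0.002] F [ 0.3062 -0.701  -3.6606] T [ 0.0092 -0.0642 -0.0082] op 0.525 94.7
```

Request:
send_rows --moves "0 0 0 0 0 0.006 -0.2; 0 0 0 0 0 0.012 -0.2; 0 0 0 0 0 0.012 -0.2"

```text
time: 20.3
eef_pos: [0.5232, 0.1428, 0.005]
tcp_rot: [1.0, -0.016, -0.0, 0.0]
contact_force: [-4.9, -1.3, 8.9]
opening: 0.52
finger_force: 96.3
```

Request:
send_rows --moves "0 0 0 0 0 0 0.3; 0 0 0 0 0 0 0.53; 0 0 0 0 0 0 0.53; 0 0 0 0 0 -0.15 0.53; 0 0 0 0 0 -0.35 0.53; 0 0 0 0 -0.2 -0.35 0.53; 0 0 0 0 -0.39 -0.35 0.53; 0 0 0 0 -0.39 -0.35 0.53" --newtons 20

```text
time: 21.3
eef_pos: [0.525, 0.2226, 0.0728]
tcp_rot: [1.0, -0.014, 0.0, -0.0]
contact_force: [-0.3, 0.1, 0.4]
opening: 0.767
finger_force: 0.0
```

```bash
python3 -c "
from h import *
st();rel([.5243,.2208,.004],RM)"
```

```text
21.3 [0.525  0.2226 0.0728] [-3.141  0.045 -0.001] F [-0.2553  0.0702  0.3736] T [-0.0059  0.0361 -0.0348] op 0.767 0.0
-0.0000 -0.0001 0.0002 -0.0036 0.0090 0.3441
```

Request:
send_rows --moves "0 0 0 -0.003 0.006 0.12 0.53; 0 0 0 -0.003 0.006 0.25 0.53; 0 0 0 -0.003 0.006 0.32 0.53; 0 0 0 -0.003 0.006 0.342 0.53; 0 0 0 -0.003 0.006 0.342 0.53; 0 0 0 -0.003 0.006 0.342 0.2; 0 0 0 -0.003 0.006 0.342 0; 0 0 0 -0.003 0.006 0.342 -0.2; 0 0 0 -0.003 0.006 0.342 -0.2" --newtons 20

```text
time: 22.42
eef_pos: [0.5258, 0.2207, 0.0059]
tcp_rot: [1.0, -0.016, 0.002, -0.001]
contact_force: [-0.1, 5.8, 6.1]
opening: 0.536
finger_force: 22.5
```

Request:
send_rows --moves "0 0 0 0 0 0 -0.2; 0 0 0 0 0 0 -0.2; 0 0 0 0 0 -0.12 -0.2; 0 0 0 0 0 -0.3 -0.2; 0 0 0 0 0 -0.5 -0.2; 0 0 0 -0.2 0 -0.55 -0.2; 0 0 0 -0.3 0 -0.55 -0.2; 0 0 0 -0.3 0 -0.55 -0.2" --newtons 90

```text
time: 23.42
eef_pos: [0.4615, 0.2205, 0.1121]
tcp_rot: [1.0, -0.015, -0.002, 0.001]
contact_force: [-0.1, 0.6, -4.0]
opening: 0.52
finger_force: 95.4
```

Request:
send_rows --moves "0 0 0 0.15 0 0 -0.2; 0 0 0 -0.15 0 0 -0.2; 0 0 0 0.15 0 0 -0.2; 0 0 0 -0.15 0 0 -0.2; 0 0 0 0.15 0 0 -0.2; 0 0 0 -0.1 0 0 -0.2; 0 0 0 0 0 0 -0.2; 0 0.04 0 0 0 0 -0.2; 0 0.04 0 0 0 0 -0.2; 0 0.04 0 0 0 0 -0.2; 0 0.04 0 0 0 0 -0.2; 0 0.04 0 0 0 0 -0.2"

```text
time: 24.92
eef_pos: [0.4653, 0.2213, 0.1146]
tcp_rot: [0.992, -0.016, 0.125, 0.002]
contact_force: [-0.2, -0.3, -4.2]
opening: 0.522
finger_force: 95.5
```

```bash
python3 -c "
from h import *
st();samp(10)"
```

```text
24.93 [0.4653 0.2213 0.1146] [ 3.112 -0.051  0.393] F [-0.1994 -0.2781 -4.2267] T [ 0.0487  0.3117 -0.0253] op 0.522 95.5
[[24.925, -0.199, -4.227, 0.312], [24.975, -0.919, -4.027, 0.319], [25.025, 0.136, -3.76, 0.309], [25.075, -0.998, -4.157, 0.321], [25.125, -0.216, -4.619, 0.257], [25.175, 0.811, -3.428, 0.287], [25.225, 0.129, -3.925, 0.355], [25.275, -0.529, -5.616, 0.251], [25.325, 0.231, -4.778, 0.289], [25.375, 0.597, -5.081, 0.283]] mean last half [ 0.248  -0.1735 -4.5656  0.0051  0.2929  0.0231]
```

Request:
send_rows --moves "0 -0.04 0 0 0 0 -0.2; 0 -0.08 0 0 0 0 -0.2; 0 -0.08 0 0 0 0 -0.2; 0 -0.08 0 0 0 0 -0.2; 0 -0.08 0 0 0 0 -0.2; 0 -0.08 0 0 0 0 -0.2"

```text
time: 26.18
eef_pos: [0.4637, 0.2217, 0.1144]
tcp_rot: [0.992, -0.016, -0.125, -0.002]
contact_force: [-0.7, 0.3, -5.2]
opening: 0.519
finger_force: 95.5
```

```bash
python3 -c "
from h import *
st();samp(10)"
```

```text
26.18 [0.4637 0.2217 0.1144] [-3.113  0.049  0.391] F [-0.742   0.3283 -5.2185] T [ 0.0396 -0.3025  0.0145] op 0.519 95.5
[[26.175, -0.742, -5.219, -0.302], [26.225, 0.333, -3.346, -0.321], [26.275, -0.376, -4.46, -0.297], [26.325, -0.511, -4.231, -0.34], [26.375, 0.049, -4.968, -0.301], [26.425, 0.043, -4.152, -0.305], [26.475, -0.825, -4.338, -0.325], [26.525, 0.149, -3.781, -0.268], [26.575, 0.013, -4.664, -0.305], [26.625, -0.191, -4.289, -0.296]] mean last half [-0.162  -0.0029 -4.2446 -0.0036 -0.2999  0.0132]
```

Request:
send_rows --moves "0 0.04 0 0 0 0 -0.2; 0 0.04 0 0 0 0 -0.2; 0 0.04 0 0 0 0 -0.2; 0 0.04 0 0 0 0 -0.2"

```text
time: 27.18
eef_pos: [0.4648, 0.2215, 0.1146]
tcp_rot: [1.0, -0.016, -0.0, -0.0]
contact_force: [-0.7, 0.2, -4.1]
opening: 0.518
finger_force: 95.5
```

```bash
python3 -c "
from h import *
st();samp(10);rel([.5258,.2207,.0059],RM)"
```

```text
27.18 [0.4648 0.2215 0.1146] [-3.141  0.051  0.001] F [-0.7053  0.2269 -4.1062] T [ 0.0243 -0.0118 -0.0042] op 0.518 95.5
[[27.175, -0.705, -4.106, -0.012], [27.225, -0.132, -4.675, -0.041], [27.275, -0.774, -4.424, -0.025], [27.325, 0.017, -4.203, 0.002], [27.375, -0.428, -4.28, 0.036], [27.425, -1.029, -4.535, 0.006], [27.475, -0.366, -4.623, 0.003], [27.525, 0.05, -4.343, 0.009], [27.575, 0.334, -4.094, -0.031], [27.625, -0.007, -3.193, -0.001]] mean last half [-0.2037  0.0282 -4.1577 -0.0039 -0.0031  0.0095]
0.0000 0.0000 -0.0003 0.3064 -0.0061 0.5416
```

Request:
send_rows --moves "0 0 0 0.16 -0.003 0 -0.2; 0 0 0 0.306 -0.006 0.1 -0.2; 0 0 0 0.306 -0.006 0.3 -0.2; 0 0 0 0.306 -0.006 0.42 -0.2; 0 0 0 0.306 -0.006 0.49 -0.2; 0 0 0 0.306 -0.006 0.52 -0.2; 0 0 0 0.306 -0.006 0.54 -0.2; 0 0 0 0.306 -0.006 0.55 -0.2; 0 0 0 0.306 -0.006 0.55 -0.2"

```text
time: 28.8
eef_pos: [0.5265, 0.2209, 0.0063]
tcp_rot: [1.0, -0.016, 0.001, -0.0]
contact_force: [-4.7, -1.3, 4.1]
opening: 0.522
finger_force: 96.4
```

Request:
send_rows --moves "0 0 0 0 0 0 0.3; 0 0 0 0 0 0 0.53; 0 0 0 0 0 0 0.53; 0 0 0 0 0 -0.15 0.53; 0 0 0 0 0 -0.35 0.53; 0 0 0 0 -0.2 -0.35 0.53; 0 0 0 0 -0.39 -0.35 0.53; 0 0 0 0 -0.39 -0.35 0.53; 0 0 0 0 -0.39 -0.35 0.53" --newtons 20

```text
time: 29.92
eef_pos: [0.528, 0.2984, 0.0739]
tcp_rot: [1.0, -0.016, -0.0, 0.0]
contact_force: [-0.0, -0.4, 0.0]
opening: 0.766
finger_force: 0.0
```

```bash
python3 -c "
from h import *
st();rel([.527,.2988,.005],RM)"
```

```text
29.93 [0.528  0.2984 0.0739] [ 3.141 -0.05  -0.001] F [-0.0354 -0.4234  0.0414] T [-0.0049  0.0089  0.0133] op 0.766 0.0
0.0001 0.0001 -0.0003 -0.0047 -0.0023 0.3447
```

Request:
send_rows --moves "0 0 0 -0.005 -0.002 0.12 0.53; 0 0 0 -0.005 -0.002 0.25 0.53; 0 0 0 -0.005 -0.002 0.32 0.53; 0 0 0 -0.005 -0.002 0.345 0.53; 0 0 0 -0.005 -0.002 0.345 0.53; 0 0 0 -0.005 -0.002 0.345 0.2; 0 0 0 -0.005 -0.002 0.345 0; 0 0 0 -0.005 -0.002 0.345 -0.2; 0 0 0 -0.005 -0.002 0.345 -0.2" --newtons 20

```text
time: 31.05
eef_pos: [0.5282, 0.2998, 0.0067]
tcp_rot: [1.0, -0.016, 0.001, -0.001]
contact_force: [-0.3, 1.6, 6.1]
opening: 0.538
finger_force: 23.6
```

Request:
send_rows --moves "0 0 0 0 0 0 -0.2; 0 0 0 0 0 0 -0.2; 0 0 0 0 0 -0.12 -0.2; 0 0 0 0 0 -0.3 -0.2; 0 0 0 0 0 -0.5 -0.2; 0 0 0 -0.2 0 -0.55 -0.2; 0 0 0 -0.3 0 -0.55 -0.2; 0 0 0 -0.3 0 -0.55 -0.2" --newtons 90

```text
time: 32.05
eef_pos: [0.4641, 0.3001, 0.1128]
tcp_rot: [1.0, -0.015, -0.002, 0.001]
contact_force: [0.5, 0.0, -4.5]
opening: 0.518
finger_force: 95.0
```

Request:
send_rows --moves "0 0 0 0.15 0 0 -0.2; 0 0 0 -0.15 0 0 -0.2; 0 0 0 0.15 0 0 -0.2; 0 0 0 -0.15 0 0 -0.2; 0 0 0 0.15 0 0 -0.2; 0 0 0 -0.1 0 0 -0.2; 0 0 0 0 0 0 -0.2; 0 0.04 0 0 0 0 -0.2; 0 0.04 0 0 0 0 -0.2; 0 0.04 0 0 0 0 -0.2; 0 0.04 0 0 0 0 -0.2; 0 0.04 0 0 0 0 -0.2"

```text
time: 33.55
eef_pos: [0.4681, 0.3009, 0.1155]
tcp_rot: [0.992, -0.016, 0.125, 0.002]
contact_force: [0.1, -0.3, -4.5]
opening: 0.521
finger_force: 97.0
```

```bash
python3 -c "
from h import *
st();samp(10)"
```

```text
33.55 [0.4681 0.3009 0.1155] [ 3.112 -0.051  0.393] F [ 0.0657 -0.2914 -4.4783] T [0.0023 0.2318 0.0043] op 0.521 97.0
[[33.55, 0.066, -4.478, 0.232], [33.6, -0.664, -3.673, 0.233], [33.65, -0.063, -3.696, 0.24], [33.7, -0.356, -3.965, 0.261], [33.75, 0.973, -4.422, 0.241], [33.8, 0.484, -3.245, 0.339], [33.85, 0.789, -3.685, 0.242], [33.9, -0.371, -4.581, 0.234], [33.95, 0.157, -5.03, 0.238], [34.0, -0.239, -4.259, 0.256]] mean last half [ 0.1643  0.0323 -4.1601  0.0014  0.2619  0.0076]
```

Request:
send_rows --moves "0 -0.04 0 0 0 0 -0.2; 0 -0.08 0 0 0 0 -0.2; 0 -0.08 0 0 0 0 -0.2; 0 -0.08 0 0 0 0 -0.2; 0 -0.08 0 0 0 0 -0.2; 0 -0.08 0 0 0 0 -0.2"

```text
time: 34.8
eef_pos: [0.4664, 0.3013, 0.1154]
tcp_rot: [0.992, -0.015, -0.125, -0.002]
contact_force: [-0.2, 0.3, -4.2]
opening: 0.521
finger_force: 97.0
```

```bash
python3 -c "
from h import *
st();samp(10)"
```

```text
34.8 [0.4664 0.3013 0.1154] [-3.113  0.048  0.392] F [-0.1727  0.3437 -4.1962] T [-0.0306 -0.3059  0.0269] op 0.521 97.0
[[34.8, -0.173, -4.196, -0.306], [34.85, -0.257, -5.053, -0.368], [34.9, 0.337, -4.851, -0.367], [34.95, -0.203, -4.622, -0.354], [35.0, 0.392, -4.764, -0.351], [35.05, 0.644, -4.118, -0.329], [35.1, 0.426, -4.739, -0.342], [35.15, 0.675, -4.699, -0.293], [35.2, 0.002, -3.684, -0.322], [35.25, 0.098, -3.581, -0.332]] mean last half [ 0.3691  0.0238 -4.164   0.0087 -0.3234 -0.0162]
```

Request:
send_rows --moves "0 0.04 0 0 0 0 -0.2; 0 0.04 0 0 0 0 -0.2; 0 0.04 0 0 0 0 -0.2; 0 0.04 0 0 0 0 -0.2"

```text
time: 35.8
eef_pos: [0.4676, 0.301, 0.1155]
tcp_rot: [1.0, -0.016, -0.0, -0.0]
contact_force: [0.3, -0.5, -3.4]
opening: 0.517
finger_force: 97.0
```

```bash
python3 -c "
from h import *
st();samp(10)"
```

```text
35.8 [0.4676 0.301  0.1155] [-3.141  0.051  0.001] F [ 0.2862 -0.4879 -3.4299] T [ 0.042  -0.0523  0.0003] op 0.517 97.0
[[35.8, 0.286, -3.43, -0.052], [35.85, 0.146, -4.122, -0.042], [35.9, -0.859, -4.262, -0.046], [35.95, 0.897, -3.425, -0.019], [36.0, -0.368, -4.61, -0.073], [36.05, -0.255, -3.695, -0.018], [36.1, -1.233, -4.673, -0.032], [36.15, 0.471, -4.345, -0.014], [36.2, 0.483, -4.385, -0.018], [36.25, -0.929, -4.82, -0.008]] mean last half [-0.2927 -0.1326 -4.3836 -0.0053 -0.0181 -0.0037]
```

Request:
send_rows --moves "0 -0.03 0 0 0 -0.2 -0.2; 0 -0.06 0 0 0 -0.2 -0.2; 0 -0.09 0 0 0 -0.2 -0.2; 0 -0.11 0 0 0 -0.2 -0.2; 0 -0.11 0 0 0 -0.2 -0.2; 0 -0.11 0 0 0 -0.2 -0.2; 0 -0.08 0 0 0 -0.2 -0.2; 0 -0.05 0 0 0 -0.2 -0.2; 0 -0.02 0 0 0 -0.2 -0.2; 0 0 0 0 0 -0.2 -0.2; 0 0 0 0 0 -0.2 -0.2; 0 0 0 0 0 -0.2 -0.2"

```text
time: 37.8
eef_pos: [0.4671, 0.3013, 0.1563]
tcp_rot: [1.0, -0.016, 0.0, -0.0]
contact_force: [-0.3, 0.2, -4.3]
opening: 0.519
finger_force: 97.0
```

```bash
python3 -c "
from h import *
st();samp(10)"
```

```text
37.8 [0.4671 0.3013 0.1563] [-3.141  0.05  -0.   ] F [-0.2589  0.2037 -4.2571] T [-0.0058 -0.099  -0.0338] op 0.519 97.0
[[37.8, -0.259, -4.257, -0.099], [37.85, 0.529, -4.558, -0.063], [37.9, -0.394, -4.452, 0.006], [37.95, 0.633, -3.9, -0.06], [38.0, -0.582, -4.19, -0.009], [38.05, 0.757, -4.563, -0.039], [38.1, -0.031, -5.139, -0.042], [38.15, -0.35, -3.523, -0.043], [38.2, -0.068, -4.757, -0.052], [38.25, -0.211, -4.184, -0.032]] mean last half [ 0.0192 -0.2438 -4.4334 -0.033  -0.0415  0.0081]
```

Request:
send_rows --moves "0 0.03 0 0 0 0 -0.2; 0 0.06 0 0 0 0 -0.2; 0 0.09 0 0 0 0 -0.2; 0 0.11 0 0 0 0 -0.2; 0 0.11 0 0 0 0 -0.2; 0 0.11 0 0 0 0 -0.2; 0 0.08 0 0 0 0 -0.2; 0 0.05 0 0 0 0 -0.2; 0 0.02 0 0 0 0 -0.2; 0 0 0 0 0 0 -0.2; 0 0 0 0 0 0 -0.2; 0 0 0 0 0 0 -0.2"

```text
time: 39.8
eef_pos: [0.4677, 0.301, 0.1554]
tcp_rot: [1.0, -0.016, 0.001, -0.0]
contact_force: [0.4, 0.2, -4.5]
opening: 0.52
finger_force: 97.0
```

```bash
python3 -c "
from h import *
st();samp(10)"
```

```text
39.8 [0.4677 0.301  0.1554] [-3.141  0.051 -0.002] F [ 0.3598  0.2181 -4.5339] T [ 0.0102 -0.0146 -0.0104] op 0.52 97.0
[[39.8, 0.36, -4.534, -0.015], [39.85, -0.696, -5.244, -0.054], [39.9, 0.476, -4.696, 0.033], [39.95, 0.292, -3.281, -0.043], [40.0, -0.938, -4.135, -0.065], [40.05, -0.408, -4.067, -0.097], [40.1, 0.231, -4.467, -0.004], [40.15, 0.616, -4.711, 0.045], [40.2, 0.619, -4.91, -0.029], [40.25, -0.891, -4.632, -0.054]] mean last half [ 0.0335 -0.15   -4.5573 -0.014  -0.0277 -0.0109]
```

Request:
send_rows --moves "0 0.03 0 0 0 0 -0.2; 0 0.06 0 0 0 0 -0.2; 0 0.09 0 0 0 0 -0.2; 0 0.11 0 0 0 0 -0.2; 0 0.11 0 0 0 0 -0.2; 0 0.11 0 0 0 0 -0.2; 0 0.11 0 0 0 0 -0.2"

```text
time: 41.18
eef_pos: [0.4687, 0.3013, 0.1568]
tcp_rot: [0.941, -0.016, 0.339, 0.005]
contact_force: [0.1, -0.9, -4.5]
opening: 0.523
finger_force: 97.1
```

```bash
python3 -c "
from h import *
st();samp(14)"
```

```text
41.17 [0.4687 0.3013 0.1568] [ 2.946 -0.05   1.062] F [ 0.1263 -0.8646 -4.495 ] T [0.0262 0.7051 0.0207] op 0.523 97.1
[[41.175, 0.126, -4.495, 0.705], [41.225, 0.265, -5.195, 0.79], [41.275, -0.126, -3.557, 0.744], [41.325, 0.429, -3.89, 0.736], [41.375, 0.119, -4.95, 0.74], [41.425, 0.662, -5.315, 0.718], [41.475, -0.741, -5.138, 0.743], [41.525, -0.798, -4.713, 0.737], [41.575, 0.502, -4.56, 0.746], [41.625, -0.714, -3.263, 0.777], [41.675, -1.18, -3.951, 0.721], [41.725, 0.743, -4.207, 0.754], [41.775, -0.543, -4.035, 0.687], [41.825, 0.277, -4.209, 0.756]] mean last half [-0.2447 -0.1045 -4.134   0.0149  0.7398 -0.0243]
```

Request:
send_rows --moves "0 -0.03 0 0 0 0 -0.2; 0 -0.06 0 0 0 0 -0.2; 0 -0.09 0 0 0 0 -0.2; 0 -0.11 0 0 0 0 -0.2; 0 -0.11 0 0 0 0 -0.2"

```text
time: 42.5
eef_pos: [0.4703, 0.3006, 0.1558]
tcp_rot: [1.0, -0.017, 0.002, 0.0]
contact_force: [-0.9, -1.0, -4.6]
opening: 0.522
finger_force: 97.1
```

Request:
send_rows --moves "0 -0.03 0 0 0 0 -0.2; 0 -0.06 0 0 0 0 -0.2; 0 -0.08 0 0.15 0 0 -0.2; 0 -0.08 0 -0.15 0 0 -0.2; 0 -0.08 0 0.15 0 0 -0.2; 0 -0.08 0 -0.15 0 0 -0.2; 0 -0.08 0 0.1 0 0 -0.2; 0 -0.08 0 0 0 0 -0.2; 0 -0.05 0 0 0 0 -0.2; 0 -0.02 0 0 0 0 -0.2; 0 0 0 0 0 0 -0.2; 0 0 0 0 0 0 -0.2"

```text
time: 44.0
eef_pos: [0.4645, 0.3014, 0.1552]
tcp_rot: [1.0, -0.015, 0.0, 0.0]
contact_force: [0.8, -0.4, -4.2]
opening: 0.525
finger_force: 97.0
```

```bash
python3 -c "
from h import *
st();samp(14)"
```

```text
44.0 [0.4645 0.3014 0.1552] [ 3.14  -0.046  0.001] F [ 0.8289 -0.351  -4.2285] T [-0.0151 -0.0225  0.0455] op 0.525 97.0
[[44.0, 0.829, -4.229, -0.022], [44.05, -0.294, -3.937, -0.063], [44.1, 0.145, -5.332, -0.024], [44.15, 0.634, -4.623, -0.026], [44.2, 1.001, -4.16, -0.052], [44.25, 0.169, -4.059, -0.051], [44.3, 0.171, -3.802, -0.1], [44.35, 0.486, -4.503, -0.07], [44.4, 0.846, -5.09, -0.055], [44.45, 0.338, -3.865, 0.017], [44.5, -1.214, -3.761, -0.007], [44.55, -0.265, -4.512, -0.032], [44.6, 0.767, -5.276, -0.069], [44.65, -0.222, -3.76, -0.07]] mean last half [ 0.105  -0.0105 -4.3952 -0.0052 -0.0408  0.0103]
```

```bash
python3 -c "
from h import *
rel([.5281,.2996,.0065],RM)"
```

```text
0.0000 0.0000 -0.0004 0.3042 -0.0030 0.7434
```

Request:
send_rows --moves "0 0 0 0.2 -0.002 0 -0.2; 0 0 0 0.303 -0.003 0.15 -0.2; 0 0 0 0.303 -0.003 0.4 -0.2; 0 0 0 0.303 -0.003 0.58 -0.2; 0 0 0 0.303 -0.003 0.68 -0.2; 0 0 0 0.303 -0.003 0.72 -0.2; 0 0 0 0.303 -0.003 0.745 -0.2; 0 0 0 0.303 -0.003 0.755 -0.2; 0 0 0 0.303 -0.003 0.755 -0.2"

```text
time: 45.82
eef_pos: [0.5292, 0.3003, 0.007]
tcp_rot: [1.0, -0.016, 0.001, -0.001]
contact_force: [-2.3, -1.1, 6.0]
opening: 0.516
finger_force: 97.8
```

Request:
send_rows --moves "0 0 0 0 0 0 0.53; 0 0 0 0 0 0 0.53; 0 0 0 0 0 -0.15 0.53; 0 0 0 0 0 -0.35 0.53; 0 0 0 0 0.26 -0.35 0.53; 0 0 0 -0.005 0.52 -0.35 0.53; 0 0 0 -0.01 0.785 -0.35 0.53; 0 0 0 -0.01 0.785 -0.3 0.53; 0 0 0 -0.01 0.785 -0.3 0.53" --newtons 20

```text
time: 46.95
eef_pos: [0.5203, 0.1429, 0.0635]
tcp_rot: [1.0, -0.016, -0.001, -0.0]
contact_force: [-0.5, -0.3, -0.2]
opening: 0.765
finger_force: 0.0
```

```bash
python3 -c "
from h import *
st();rel([.5225,.1428,.005],RM)"
```

```text
46.95 [0.5203 0.1429 0.0635] [-3.141  0.052  0.002] F [-0.5479 -0.3283 -0.1666] T [0.0812 0.0086 0.0535] op 0.765 0.0
-0.0000 0.0002 -0.0005 0.0115 -0.0000 0.2925
```

Request:
send_rows --moves "0 0 0 0.01 0 0.15 0.53; 0 0 0 0.01 0 0.27 0.53; 0 0 0 0.01 0 0.293 0.53; 0 0 0 0.01 0 0.293 0.2; 0 0 0 0.01 0 0.293 -0.2; 0 0 0 0.01 0 0.293 -0.2" --newtons 30

```text
time: 47.7
eef_pos: [0.5236, 0.1432, 0.0067]
tcp_rot: [1.0, -0.016, 0.001, -0.0]
contact_force: [1.0, 1.3, -1.0]
opening: 0.532
finger_force: 33.0
```

Request:
send_rows --moves "0 0 0 0 0 0 -0.2; 0 0 0 0 0 -0.12 -0.2; 0 0 0 0 0 -0.3 -0.2; 0 0 0 -0.05 0 -0.55 -0.2; 0 0 0 -0.3 0 -0.75 -0.2; 0 -0.03 0 -0.3 0 -0.75 -0.2; 0 -0.06 0 -0.3 0 -0.75 -0.2; 0 -0.09 0 -0.3 0 -0.75 -0.2; 0 -0.11 0 -0.3 0 -0.75 -0.2; 0 -0.11 0 -0.3 0 -0.75 -0.2; 0 -0.11 0 -0.3 0 -0.75 -0.2" --newtons 90

```text
time: 49.08
eef_pos: [0.4624, 0.1447, 0.1553]
tcp_rot: [0.941, -0.015, -0.338, -0.005]
contact_force: [-0.9, -0.1, -3.5]
opening: 0.521
finger_force: 93.1
```

```bash
python3 -c "
from h import *
st();samp(8)"
```

```text
49.08 [0.4624 0.1447 0.1553] [-2.946  0.047  1.059] F [-0.9367 -0.1035 -3.4792] T [-0.0129 -0.7135 -0.0139] op 0.521 93.1
[[49.075, -0.937, -3.479, -0.714], [49.125, 0.283, -3.837, -0.714], [49.175, 0.678, -3.337, -0.695], [49.225, 0.515, -4.238, -0.692], [49.275, 0.15, -3.912, -0.634], [49.325, 0.933, -3.97, -0.727], [49.375, 0.943, -3.203, -0.645], [49.425, -0.503, -4.066, -0.707]] mean last half [ 0.3806 -0.2885 -3.7879 -0.0561 -0.6782  0.0024]
```

Request:
send_rows --moves "0 0.03 0 0 0 0 -0.2; 0 0.06 0 0 0 0 -0.2; 0 0.09 0 0 0 0 -0.2; 0 0.11 0 0 0 0 -0.2; 0 0.11 0 0 0 0 -0.2; 0 0.11 0 0 0 0 -0.2"

```text
time: 50.22
eef_pos: [0.4629, 0.1447, 0.156]
tcp_rot: [1.0, -0.016, -0.001, 0.0]
contact_force: [-0.2, -0.0, -4.1]
opening: 0.52
finger_force: 93.9
```

```bash
python3 -c "
from h import *
st();samp(10)"
```

```text
50.23 [0.4629 0.1447 0.156 ] [ 3.141 -0.051 -0.002] F [-0.1849 -0.0355 -4.0844] T [-0.0158 -0.0359  0.0087] op 0.52 93.9
[[50.225, -0.185, -4.084, -0.036], [50.275, -0.579, -3.197, 0.005], [50.325, -0.179, -3.383, -0.045], [50.375, -0.3, -3.984, 0.002], [50.425, 0.063, -2.63, -0.009], [50.475, 0.103, -4.087, -0.014], [50.525, -0.363, -4.083, -0.041], [50.575, -0.589, -3.235, -0.023], [50.625, 0.055, -3.127, 0.018], [50.675, 0.042, -3.759, 0.059]] mean last half [-0.1503  0.1506 -3.658  -0.0111 -0.0002 -0.0034]
```

Request:
send_rows --moves "0 0.03 0 0 0 0 -0.2; 0 0.06 0 0 0 0 -0.2; 0 0.09 0 0 0 0 -0.2; 0 0.11 0 0 0 0 -0.2; 0 0.11 0 0 0 0 -0.2; 0 0.08 0 0 0 0 -0.2; 0 0.05 0 0 0 0 -0.2; 0 0.02 0 0 0 0 -0.2; 0 0 0 0 0 0 -0.2; 0 0 0 0 0 0 -0.2; 0 0 0 0 0 0 -0.2"

```text
time: 52.1
eef_pos: [0.4617, 0.1447, 0.1545]
tcp_rot: [1.0, -0.016, -0.001, -0.0]
contact_force: [-0.0, -0.2, -3.6]
opening: 0.523
finger_force: 95.6
```

```bash
python3 -c "
from h import *
st();samp(9);rel([.5234,.1432,.006],RM)"
```

```text
52.1 [0.4617 0.1447 0.1545] [-3.141  0.05   0.003] F [-0.0246 -0.1625 -3.6092] T [-0.0431  0.0559 -0.009 ] op 0.523 95.6
[[52.1, -0.025, -3.609, 0.056], [52.15, -0.761, -3.281, -0.034], [52.2, -0.549, -4.189, -0.025], [52.25, 0.102, -4.653, 0.002], [52.3, -0.483, -3.467, -0.014], [52.35, -0.97, -2.93, -0.003], [52.4, -0.946, -3.652, -0.006], [52.45, 0.55, -3.316, -0.071], [52.5, 0.702, -2.979, 0.003]] mean last half [-0.2296  0.0294 -3.269   0.0032 -0.0181 -0.0034]
-0.0000 -0.0001 -0.0003 0.3034 -0.0015 0.7497
```

Request:
send_rows --moves "0 0 0 0.2 -0.002 0 -0.2; 0 0 0 0.303 -0.003 0.15 -0.2; 0 0 0 0.303 -0.003 0.4 -0.2; 0 0 0 0.303 -0.003 0.58 -0.2; 0 0 0 0.303 -0.003 0.68 -0.2; 0 0 0 0.303 -0.003 0.725 -0.2; 0 0 0 0.303 -0.003 0.75 -0.2; 0 0 0 0.303 -0.003 0.757 -0.2; 0 0 0 0.303 -0.003 0.757 -0.2"

```text
time: 53.68
eef_pos: [0.5243, 0.1435, 0.007]
tcp_rot: [1.0, -0.016, 0.0, 0.0]
contact_force: [-4.9, -0.6, 4.9]
opening: 0.523
finger_force: 96.7
```

Request:
send_rows --moves "0 0 0 0 0 0 0.53; 0 0 0 0 0 0 0.53; 0 0 0 0 0 -0.15 0.53; 0 0 0 0 0 -0.32 0.53; 0 0 0 -0.007 -0.2 -0.32 0.53; 0 0 0 -0.007 -0.387 -0.3 0.53; 0 0 0 -0.007 -0.387 -0.28 0.53; 0 0 0 -0.007 -0.387 -0.28 0.53" --newtons 20

```text
time: 54.68
eef_pos: [0.5243, 0.2204, 0.0599]
tcp_rot: [1.0, -0.016, -0.0, 0.0]
contact_force: [0.5, -0.2, -0.3]
opening: 0.767
finger_force: 0.0
```

```bash
python3 -c "
from h import *
st();rel([.5252,.2208,.005],RM)"
```

```text
54.67 [0.5243 0.2204 0.0599] [ 3.141 -0.05  -0.001] F [ 0.5095 -0.2018 -0.3348] T [ 0.0223 -0.0297  0.0097] op 0.767 0.0
0.0001 0.0001 -0.0003 0.0048 -0.0024 0.2745
```

Request:
send_rows --moves "0 0 0 0.004 -0.002 0.15 0.53; 0 0 0 0.004 -0.002 0.25 0.53; 0 0 0 0.004 -0.002 0.275 0.53; 0 0 0 0.004 -0.002 0.275 0.2; 0 0 0 0.004 -0.002 0.275 -0.2; 0 0 0 0.004 -0.002 0.275 -0.2" --newtons 30

```text
time: 55.42
eef_pos: [0.5258, 0.2211, 0.0059]
tcp_rot: [1.0, -0.016, 0.001, -0.0]
contact_force: [0.9, -0.7, -1.2]
opening: 0.534
finger_force: 33.6
```

Request:
send_rows --moves "0 0 0 0 0 0 -0.2; 0 0 0 0 0 -0.12 -0.2; 0 0 0 0 0 -0.3 -0.2; 0 0 0 -0.05 0 -0.55 -0.2; 0 0 0 -0.3 0 -0.75 -0.2; 0 0.03 0 -0.3 0 -0.75 -0.2; 0 0.06 0 -0.3 0 -0.75 -0.2; 0 0.09 0 -0.3 0 -0.75 -0.2; 0 0.11 0 -0.3 0 -0.75 -0.2; 0 0.11 0 -0.3 0 -0.75 -0.2; 0 0.11 0 -0.3 0 -0.75 -0.2" --newtons 90

```text
time: 56.8
eef_pos: [0.4655, 0.2231, 0.1555]
tcp_rot: [0.941, -0.015, 0.338, 0.006]
contact_force: [1.0, 0.2, -3.3]
opening: 0.526
finger_force: 93.1
```

```bash
python3 -c "
from h import *
st();samp(7)"
```

```text
56.8 [0.4655 0.2231 0.1555] [ 2.946 -0.048  1.058] F [ 1.0229  0.1572 -3.3373] T [ 0.0263  0.7222 -0.0819] op 0.526 93.1Traceback (most recent call last):
  File "<string>", line 3, in <module>
    st();samp(7)
         ~~~~^^^
  File "h.py", line 41, in samp
    s=ctrl.get_state();F.append(np.r_[s["time"],s["contact_force"],s["wrist_torque"]]);ctrl.read_camera("top")
                                                                                       ~~~~~~~~~~~~~~~~^^^^^^^
ValueError: 200 camera calls are used up
```

Request:
send_rows --moves "0 -0.03 0 0 0 0 -0.2; 0 -0.06 0 0 0 0 -0.2; 0 -0.09 0 0 0 0 -0.2; 0 -0.11 0 0 0 0 -0.2; 0 -0.11 0 0 0 0 -0.2; 0 -0.11 0 0 0 0 -0.2"

```text
time: 57.75
eef_pos: [0.4651, 0.2229, 0.1548]
tcp_rot: [1.0, -0.016, 0.0, 0.0]
contact_force: [0.4, 0.9, -4.0]
opening: 0.523
finger_force: 93.3
```

```bash
python3 -c "
from h import *
st();samp(9)
rel([.46,-.2341,.15],RS);rel([.6275,-.2341,.1245],RS)"
```

```text
57.75 [0.4651 0.2229 0.1548] [ 3.141 -0.05   0.001] F [ 0.446   0.9417 -3.9797] T [ 0.008  -0.0017 -0.0194] op 0.523 93.3Traceback (most recent call last):
  File "<string>", line 3, in <module>
    st();samp(9)
         ~~~~^^^
  File "h.py", line 41, in samp
    s=ctrl.get_state();F.append(np.r_[s["time"],s["contact_force"],s["wrist_torque"]]);ctrl.read_camera("top")
                                                                                       ~~~~~~~~~~~~~~~~^^^^^^^
ValueError: 200 camera calls are used up
```

Request:
send_rows --moves "0 0 0 0 0 0 -0.2"

```text
time: 57.88
eef_pos: [0.4643, 0.2232, 0.155]
tcp_rot: [1.0, -0.016, 0.0, 0.0]
contact_force: [-0.5, -0.1, -4.0]
opening: 0.521
finger_force: 93.3
```

```bash
python3 -c "
from h import *
st()"
```

```text
57.88 [0.4643 0.2232 0.155 ] [ 3.141 -0.049  0.001] F [-0.5102 -0.0836 -4.04  ] T [ 0.0249 -0.0336 -0.015 ] op 0.521 93.3
```

Request:
send_rows --moves "0 0 0 0 0 0 -0.2"

```text
time: 58.0
eef_pos: [0.4646, 0.2233, 0.1553]
tcp_rot: [1.0, -0.016, 0.0, -0.0]
contact_force: [-0.6, -0.3, -4.3]
opening: 0.522
finger_force: 93.3
```

```bash
python3 -c "
from h import *
st()"
```

```text
58.0 [0.4646 0.2233 0.1553] [-3.141  0.049 -0.001] F [-0.5865 -0.2874 -4.3457] T [ 0.0024 -0.0019  0.0009] op 0.522 93.3
```

Request:
send_rows --moves "0 0 0 0 0 0 -0.2"

```text
time: 58.12
eef_pos: [0.465, 0.2232, 0.1555]
tcp_rot: [1.0, -0.016, 0.0, -0.0]
contact_force: [-0.1, -0.2, -4.8]
opening: 0.521
finger_force: 93.3
```

```bash
python3 -c "
from h import *
st()"
```

```text
58.12 [0.465  0.2232 0.1555] [-3.141  0.05  -0.001] F [-0.1136 -0.1569 -4.7843] T [ 0.0206  0.0023 -0.0122] op 0.521 93.3
```

Request:
send_rows --moves "0 -0.03 0 0 0 0 -0.2; 0 -0.06 0 0 0 0 -0.2; 0 -0.09 0 0 0 0 -0.2; 0 -0.11 0 0 0 0 -0.2; 0 -0.11 0 0 0 0 -0.2; 0 -0.11 0 0 0 0 -0.2"

```text
time: 58.88
eef_pos: [0.4655, 0.2233, 0.1554]
tcp_rot: [0.941, -0.015, -0.337, -0.005]
contact_force: [-0.1, -0.3, -4.4]
opening: 0.519
finger_force: 93.4
```

```bash
python3 -c "
from h import *
st()"
```

```text
58.88 [0.4655 0.2233 0.1554] [-2.947  0.047  1.056] F [-0.062  -0.304  -4.3972] T [-0.0086 -0.7842 -0.0002] op 0.519 93.4
```

Request:
send_rows --moves "0 0.03 0 0 0 0 -0.2; 0 0.06 0 0 0 0 -0.2; 0 0.09 0 0 0 0 -0.2; 0 0.11 0 0 0 0 -0.2; 0 0.11 0 0 0 0 -0.2; 0 0.11 0 0 0 0 -0.2"

```text
time: 59.62
eef_pos: [0.4653, 0.2233, 0.1563]
tcp_rot: [1.0, -0.016, 0.0, -0.0]
contact_force: [0.4, 0.2, -4.2]
opening: 0.519
finger_force: 93.8
```

```bash
python3 -c "
from h import *
st()"
```

```text
59.62 [0.4653 0.2233 0.1563] [-3.141  0.05  -0.   ] F [ 0.4051  0.2394 -4.2353] T [ 0.0074 -0.0141  0.0015] op 0.519 93.8
```

Request:
send_rows --moves "0 0 0 0 0 0 -0.2"

```text
time: 59.75
eef_pos: [0.466, 0.223, 0.1556]
tcp_rot: [1.0, -0.016, -0.0, -0.0]
contact_force: [-0.2, -0.5, -5.3]
opening: 0.522
finger_force: 93.8
```

```bash
python3 -c "
from h import *
st()"
```

```text
59.75 [0.466  0.223  0.1556] [-3.141  0.051  0.001] F [-0.1714 -0.5313 -5.2567] T [-0.0276  0.0086  0.0122] op 0.522 93.8
```

Request:
send_rows --moves "0 0 0 0 0 0 -0.2"

```text
time: 59.88
eef_pos: [0.4659, 0.2229, 0.1551]
tcp_rot: [1.0, -0.016, -0.001, 0.0]
contact_force: [-0.5, -0.3, -3.8]
opening: 0.52
finger_force: 93.8
```

```bash
python3 -c "
from h import *
st();rel([.46,-.2341,.15],RS);rel([.6275,-.2341,.1245],RS)"
```

```text
59.88 [0.4659 0.2229 0.1551] [ 3.141 -0.051 -0.002] F [-0.4615 -0.2946 -3.7604] T [ 0.0502 -0.0392 -0.0077] op 0.52 93.8
0.0000 0.0002 -0.0222 0.0453 2.2847 0.0257
0.0000 0.0002 -0.0222 0.8825 2.2573 0.1523
```

Request:
send_rows --moves "0 0 0 0.25 0 0 -0.2; 0 0 0 0.303 0.001 0.25 -0.2; 0 0 0 0.303 0.001 0.5 -0.2; 0 0 0 0.303 0.001 0.66 -0.2; 0 0 0 0.303 0.001 0.72 -0.2; 0 0 0 0.303 0.001 0.75 -0.2; 0 0 0 0.303 0.001 0.757 -0.2; 0 0 0 0.303 0.001 0.757 -0.2"

```text
time: 60.88
eef_pos: [0.5267, 0.221, 0.0062]
tcp_rot: [1.0, -0.016, 0.0, 0.0]
contact_force: [-5.4, -2.5, 6.0]
opening: 0.523
finger_force: 95.2
```

Request:
send_rows --moves "0 0 0 0 0 0 0.53; 0 0 0 0 0 0 0.53; 0 0 0 0 0 -0.2 0.53; 0 0 0 0 -0.1 -0.32 0.53; 0 0 0 -0.004 -0.395 -0.3 0.53; 0 0 0 -0.004 -0.395 -0.3 0.53; 0 0 0 -0.004 -0.395 -0.15 0.53; 0 0 0 -0.004 -0.395 -0.02 0.53; 0 0 0 -0.004 -0.395 0 0.53; 0 0 0 -0.004 -0.395 0 0; 0 0 0 -0.004 -0.395 0 -0.2; 0 0 0 -0.004 -0.395 0 -0.2" --newtons 60

```text
time: 62.38
eef_pos: [0.5284, 0.3, 0.0049]
tcp_rot: [1.0, -0.016, 0.001, -0.0]
contact_force: [1.1, -0.1, -1.0]
opening: 0.526
finger_force: 63.8
```

Request:
send_rows --moves "0 0 0 0 0 -0.12 -0.2; 0 0 0 0 0 -0.35 -0.2; 0 0 0 -0.1 0.02 -0.6 -0.2; 0 0 0 -0.2 0.2 -0.72 -0.2; 0 0 -0.005 -0.2 0.48 -0.72 -0.2; 0 0 -0.01 -0.2 0.76 -0.72 -0.2; 0 0 -0.015 -0.2 1 -0.72 -0.2" --newtons 90

```text
time: 63.25
eef_pos: [0.4801, 0.0996, 0.1475]
tcp_rot: [0.999, 0.032, -0.0, 0.0]
contact_force: [0.9, -0.3, -4.1]
opening: 0.525
finger_force: 93.2
```

Request:
send_rows --moves "0 0 -0.003 0 0.28 0 -0.2; 0 0 -0.007 0 0.56 0 -0.2; 0 0 -0.007 0 0.84 0 -0.2; 0 0 -0.007 0 1 0 -0.2"

```text
time: 63.75
eef_pos: [0.4929, -0.1006, 0.1476]
tcp_rot: [0.999, 0.052, -0.0, 0.0]
contact_force: [-0.9, 0.9, -5.4]
opening: 0.52
finger_force: 93.3
```

```bash
python3 -c "
from h import *
st();rel([.6285,-.233,.123],RS)"
```

```text
63.75 [ 0.4929 -0.1006  0.1476] [ 3.137  0.163 -0.001] F [-0.8695  0.8699 -5.3613] T [-0.0002 -0.0606  0.0005] op 0.52 93.3
0.0000 0.0001 -0.0005 0.6057 0.7287 0.1225
```

Request:
send_rows --moves "0 0 0 0 0.28 0 -0.2; 0 0 0 0.1 0.55 0 -0.2; 0 0 0 0.3 0.72 0.05 -0.2; 0 0 0 0.5 0.728 0.1 -0.2; 0 0 0 0.605 0.728 0.122 -0.2; 0 0 0 0.605 0.728 0.122 -0.2; 0 0 0 0.605 0.728 0.122 -0.2"

```text
time: 64.62
eef_pos: [0.6284, -0.2299, 0.1229]
tcp_rot: [0.999, 0.053, -0.001, -0.0]
contact_force: [-0.1, -0.2, -3.9]
opening: 0.522
finger_force: 93.5
```

```bash
python3 -c "
from h import *
st();rel([.6285,-.233,.123],RS)"
```

```text
64.62 [ 0.6284 -0.2299  0.1229] [-3.136 -0.167  0.003] F [-0.0968 -0.2223 -3.8928] T [-0.0239 -0.0182  0.0261] op 0.522 93.5
-0.0001 0.0003 -0.0001 -0.0009 0.0155 -0.0008
```

Request:
send_rows --moves "0 0 0 0 0 0 -0.2; 0 0 0 0 0.01 0 -0.2; 0 0 0 0 0.01 0 -0.2; 0 0 0 0 0.01 0 -0.2; 0 0 0 0 0.01 0 -0.2"

```text
time: 65.25
eef_pos: [0.6296, -0.2322, 0.1235]
tcp_rot: [0.999, 0.053, 0.0, -0.0]
contact_force: [-0.1, -0.5, -4.2]
opening: 0.526
finger_force: 93.5
```

```bash
python3 -c "
from h import *
st();rel([.6285,-.233,.123],RS);print(ctrl.sign_off())"
```

```text
65.25 [ 0.6296 -0.2322  0.1235] [-3.137 -0.167 -0.   ] F [-0.104  -0.5258 -4.2276] T [ 0.0606 -0.0278 -0.0088] op 0.526 93.5
-0.0000 -0.0000 -0.0001 -0.0058 0.0032 0.0027
the job is handed in; nothing more can be done
None
```

Handed in at 65.3 s holding the left module level at the scanner, label about 8 cm from the window, lid open, and the middle and right modules back in their slots (judged by contact force and height, not by camera). The left module is a best guess, not a confirmed find: no module's balance shifted when shaken or tipped, and left was chosen only because its balance sits off-centre.

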